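Sleeve a conserved iron bar

ROBOT

A 6-joint arm with a two-finger parallel gripper is mounted at the origin on the work surface. World frame = base frame: x ahead of the robot, y to its left, z up, the work surface at z = 0. Lengths are in m, angles in degrees, forces in N, time in s.
With the tool pointing down it reaches from about 0.4 to 0.825 m from the base axis. Payload 7 kg.
Tool frame: the origin (TCP) lies midway between the tips of the shut fingers; the grasp point (between the pads) lies 19 mm behind it (ctrl.grasp_offset is the distance from the TCP to the grasp point, in m); z points along the fingers, x is the direction in which the jaws open and shut, and the axes are right-handed (so a half turn about z gives the same grasp; the last joint's range is limited). The gripper opens to 88 mm and grips with 3 to 60 N. Pads are 19 mm wide; open, the fingers measure 130 mm over their backs; the gripper's body (78 mm by 193 mm) begins 47 mm behind the grasp point.
Start: joints at [-55.227, 20.546, 0.682, 0, -70.136, -16.507], TCP at [0.212, -0.641, 0.227] pointing down, gripper open.
Joint ranges: [-176.03, 176.03], [-82.01, 121.73], [-58.28, 71.71], [-173.87, 95.51], [-174.79, -0.11], [-173.66, 173.66]. Speed limits (degrees/s): [136.94, 136.94, 172.46, 180, 180, 180].

INTERFACE

Orientations are given as [roll, pitch, yaw] about the fixed x, y, z axes, in that order (R = Rz(yaw) Ry(pitch) Rx(roll)).
In Python, from plant import sensors, snapshot, order, ctrl gives the robot as it stands.
- The arm moves only by the tool send_rows, never from a script. Its argument "commands" is a list of rows, each a list of 3 entries, a list of its own where there are three numbers: the closure, from 0 (fully open) to 1 (shut), then the shift along the world's x, y, z in units of 0.25 m (1.0 is 0.25 m), then the turn, a rotation vector about the world's x, y, z in units of 360 degrees (1.0 is 360 degrees). In form: [[hand, [x, y, z], [ax, ay, az]], ...]. A call has 1 to 12 rows; each row shifts and turns the pose as measured when the row begins; what a row does not reach is not made up. A row lasts 1/10 s, in which the tool goes at most 50 mm and 8.59 degrees, less where a joint would pass 70% of its speed; a pose out of reach is approached as far as the arm can. A call with a number of a shift or a turn outside -1 to 1 is refused whole. A call with a gripper value outside its range is refused whole. The fingers move at their own pace and stop on an object; the grip force is fixed at half the most. Time passes only in rows, so rows that do not move let the fingers close. It gives the time, the measured TCP pose, the force and the opening at its end, in the units of the state.
- sensors.get_obs(): the state, without advancing time (a new reading comes with each control period).
- snapshot(name): name is "scene" or "top"; returns a dict with "color" (480x640x3 uint8, blue, green, red), "z_map" (480x640 float32, m along the optical axis (not along the pixel's ray), 0 where there is no reading), "mtx" (3x3 intrinsics, pixels), "k1" (the pictures are not rectified: a ray, as slopes to the right and down, at radius r is drawn at 1 + k1 r^2 times it, then the intrinsics apply), "xyz" and "attitude" of the camera in the world. Camera axes: x right, y down, z forward; pixel columns grow to the right and rows downward; lengths in m; the calibration is good to about 2 mm. A picture is of the moment at which its call begins.
- order.close_job(): hands the job in, once; it reports no verdict.
The state is a dict: "clock": time; "joint_pos": joint angles; "qvel": joint speeds; "tau": joint torques, N m; "tool_pos": TCP position; "orientation": TCP orientation; "force": force on the tool from outside, world axes, zero at the start; "moment": the same for the moment, N m; "opening": finger opening in m.
Only numpy, scipy, OpenCV 4.12 (cv2) and the standard library are available. Lean on these libraries where they do the work, as an engineer would, in place of code of your own. Each camera call takes 0.05 s, during which the arm holds its last target.

TASK

Clear the way to the empty storage sleeve: first set the iron hub standing upright in the blue finds tray, putting it down gently rather than dropping it. Then slide the loose iron bar lengthwise into the empty clear sleeve and push it fully home against the closed end. Leave the other finds (the stored bar, the chain link, the cleat and the shackle) where they lie.

Things in the scene. Friction and masses are not known exactly. Their poses are not given: they have to be found in the camera images.
- bar: loose rust-brown square iron bar, 150 x 18 x 18 mm, about 0.35 kg, lying flat on the foam mat (mat top 6 mm above the work surface). Origin: centre of its underside; x runs along its length, z up. Both ends are alike; either may go in first.
- bar_mid (a point): centre of the loose bar (9 mm above its underside); axes as the bar's.
- sleeve_empty: empty fixed square sleeve of clear plastic, level on a white cradle, with a blue flared mouth and blue end plug. Origin: on the mat, straight below the mouth; x points level from the mouth into the sleeve (roughly away from the robot), z up. Outside 29 x 29 mm, top 69.5 mm above the mat; the cradle is 56 mm wide, from x = 24 to 142 mm.
- sleeve_empty_mouth (a point): centre of the empty sleeve's mouth, on the bore's axis, 55 mm above the mat; axes as the sleeve's. Bore 21 x 21 mm, 136 mm deep from here to the closed end; the first 8 mm flare out to about 28 mm inside, 35 mm outside. A bar fully home sticks out 14 mm, its centre 61 mm in.
- sleeve_full: a second sleeve, just like the empty one, holding the stored bar; the two lie about side by side, either one on the left. Origin and axes as for the empty sleeve.
- bar_stored: darker iron bar of the same size, already in the other sleeve, its end sticking out about 14 mm. Origin: centre of its underside, x along its length. Bystander: must not shift by more than 10 mm.
- hub: rusty cast-iron hub, standing upright on the mat in front of the empty sleeve's mouth and blocking it: a round stem 34 mm across and 58 mm tall in all, with a flange 44 mm across at the foot (lowest 12 to 14 mm); about 0.25 kg. Origin: centre of its underside, z up the stem.
- tray: fixed blue open finds tray, 200 x 140 x 42 mm outside, wall and floor 5 mm. Origin: centre of its underside, on the mat; x along the 200 mm side, z up. The -x half holds the chain link; the +x half is free for the hub.
- link: dark iron chain link, 74 x 40 x 14 mm, lying in the -x half of the tray, its length across the tray. Origin: centre of its underside. Bystander: must not shift by more than 15 mm.
- cleat: dark iron cleat, foot 44 x 28 mm, crossbar 78 mm long and 14 mm thick on top, 41 mm tall, standing beside the loose bar on the bar's +y side. Origin: centre of its underside; x along the crossbar. Bystander: must not shift by more than 15 mm.
- shackle: rusty U-shaped shackle with its pin, about 57 x 48 x 14 mm, lying on the mat in front of the other sleeve's mouth. Origin: near its middle, on the mat; x from the pin towards the bow. Bystander: must not shift by more than 15 mm.

How it is judged (in metres and radians):
On the way:
1. the hub stands upright in the tray, let go (x of hub in the frame of tray between -0.08 and 0.08 m and y of hub in the frame of tray between -0.05 and 0.05 m and z of hub in the frame of tray between 0 and 0.01 m and angle between hub's own z axis and vertical below 0.15 rad and linear speed of hub below 0.02 m/s and contact force between hub and the fingers below 0.5 N), for 0.2 s.
At the end, for the whole second after the job is handed in: The hub stands upright (within 0.15 rad) on the tray's floor, its foot within 80 mm (tray x) and 50 mm (tray y) of the tray's centre; the loose bar lies in the empty sleeve, along its axis (within 4 mm and 0.05 rad), pushed home to within 5 mm of the closed end; both are released and at rest (all of step 1 and x of bar_mid in the frame of sleeve_empty_mouth between 0.056 and 0.066 m and y of bar_mid in the frame of sleeve_empty_mouth between -0.004 and 0.004 m and z of bar_mid in the frame of sleeve_empty_mouth between -0.004 and 0.004 m and angle between the x axis of bar and the x axis of sleeve_empty, either way round below 0.05 rad and linear speed of bar below 0.02 m/s and contact force between bar and the fingers below 0.5 N); the robot touches nothing.
It fails at once if the stored bar is shifted by more than 10 mm (distance of bar_stored from where it was at the start of the episode above 0.01 m).
It fails at once if the chain link is shifted by more than 15 mm (distance of link from where it was at the start of the episode above 0.015 m).
It fails at once if the cleat is shifted by more than 15 mm (distance of cleat from where it was at the start of the episode above 0.015 m).
It fails at once if the shackle is shifted by more than 15 mm (distance of shackle from where it was at the start of the episode above 0.015 m).
It fails at once if the hub is dropped or rammed into the tray (over 60 N) (contact force between hub and tray above 60 N).
It also fails if it takes over 64 s, if anything falls off the work surface, if the arm or the gripper's body presses on something with over 40 N, if the wrist force passes 120 N, or if a joint passes its speed limit or range.

## Working session

There is one attempt and no reset: what is moved stays moved. The work goes in short steps, Python scripts to look and compute and a tool call to move; the robot and the scene stay as the last step left them, time stands still between calls to the robot, and variables do not carry over. Pictures are saved under pics/ and viewed, and the job is handed in when it is done.

Besides the shell and the picture viewer there is one more tool, called after "Request:" as name([rows], argument=value, ...), one row to a line, values as JSON. send_rows: Moves the arm, as the interface text tells. Its arguments: {"type":"object","properties":{"commands":{"type":"array","items":{"type":"array"}}},"required":["commands"]}

```bash
ls; mkdir -p pics; python3 - <<'E'
from plant import sensors,snapshot,ctrl
import cv2,numpy as np
o=sensors.get_obs()
print({k:np.round(v,3) for k,v in o.items()},ctrl.grasp_offset)
for n in("scene","top"):
    s=snapshot(n);cv2.imwrite(f"pics/{n}0.png",s["color"]);np.savez(f"pics/{n}0.npz",**s)
    print(n,s["mtx"],s["k1"],s["xyz"],s["attitude"])
E
```

```text
pics
{'clock': np.float64(0.0), 'joint_pos': array([-5.5228e+01,  2.0592e+01,  6.3200e-01, -2.0000e-02, -7.0136e+01,
       -1.6507e+01]), 'qvel': array([-0.028, -0.049, -0.052,  0.001, -0.085, -0.048]), 'tau': array([-3.0000e-03, -5.8271e+01,  2.9305e+01,  6.9970e+00,  7.0000e-03,
       -0.0000e+00]), 'tool_pos': array([ 0.211, -0.641,  0.226]), 'orientation': array([-1.79991e+02, -9.70000e-02,  1.08258e+02]), 'force': array([-0.31 , -0.107, -0.329]), 'moment': array([ 0.003, -0.023, -0.02 ]), 'opening': np.float64(0.088)} 0.0188
scene [[543.73227912   0.         328.0908843 ]
 [  0.         543.73227912 245.21459877]
 [  0.           0.           1.        ]] -0.1521456587554304 [1.04948739 0.63301301 0.84809407] [-134.02092031   -0.57604935  142.68300931]
top [[468.40075365   0.         321.51081462]
 [  0.         468.40075365 234.79122731]
 [  0.           0.           1.        ]] 0.01399862580336553 [ 0.36302666 -0.01300404  0.94061007] [-1.67888882e+02 -1.26299015e-01 -8.14253840e+01]
```

View pics/scene0.png

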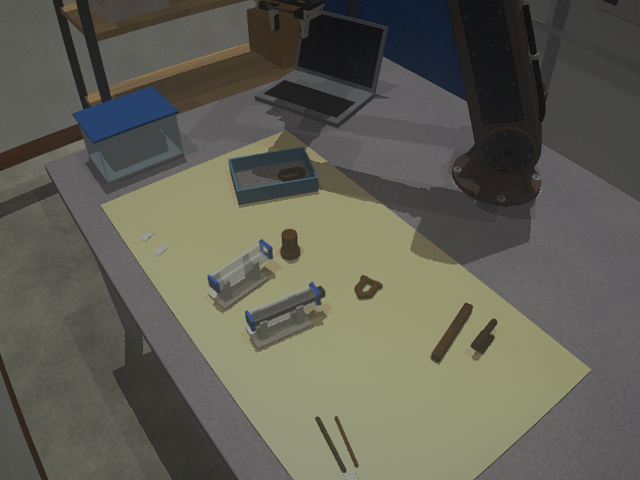

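View pics/top0.png

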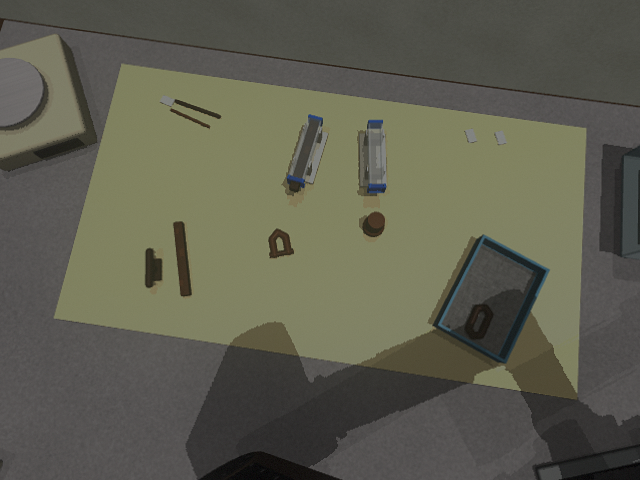

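The top view shows the empty sleeve at about (375,157), the hub at (374,222) and the full sleeve at (307,150). The shackle is at (281,243), the bar at (182,258), the cleat at (152,267), and the tray at (492,298) with the link at its lower end. Next I'll measure them.

```bash
cat > h.py <<'E'
import numpy as np,cv2
from scipy.spatial.transform import Rotation as R
def load(n): return dict(np.load(f"pics/{n}.npz"))
def rays(s,uv):
    uv=np.asarray(uv,float).reshape(-1,2);K=s["mtx"]
    p=cv2.undistortPointsIter(uv.reshape(-1,1,2),K,np.array([float(s["k1"]),0,0,0,0]),None,None,(3,50,1e-10)).reshape(-1,2)
    d=np.c_[p,np.ones(len(p))]
    return d@R.from_euler("xyz",s["attitude"],degrees=True).as_matrix().T
def plane(s,uv,z):
    d=rays(s,uv);return s["xyz"]+d*((z-s["xyz"][2])/d[:,2])[:,None]
def cloud(s):
    v,u=np.mgrid[:480,:640];d=rays(s,np.c_[u.ravel(),v.ravel()])
    return (s["xyz"]+d*s["z_map"].reshape(-1,1)).reshape(480,640,3)
def proj(s,P):
    Rm=R.from_euler("xyz",s["attitude"],degrees=True).as_matrix()
    c=(np.atleast_2d(P)-s["xyz"])@Rm; x=c[:,:2]/c[:,2:];x=x*(1+float(s["k1"])*(x**2).sum(1,keepdims=True))
    return x@s["mtx"][:2,:2].T+s["mtx"][:2,2]
def save(n,name=None):
    from plant import snapshot
    s=snapshot(n);name=name or n;np.savez(f"pics/{name}.npz",**s);cv2.imwrite(f"pics/{name}.png",s["color"]);return s
E
python3 - <<'E'
from h import *
t=load("top0");s=load("scene0")
for n,c in(("t",t),("s",s)):
    P=cloud(c);print(n,"mat z",[np.round(P[v,u],4) for v,u in ([(150,200),(300,300),(200,450)] if n=="t" else [(220,180),(350,380),(380,520)])])
def crop(c,x0,y0,w,h,k,f): cv2.imwrite(f,cv2.resize(np.clip(c["color"][y0:y0+h,x0:x0+w].astype(float)*1.7,0,255).astype(np.uint8),None,fx=k,fy=k,interpolation=cv2.INTER_CUBIC))
crop(t,270,100,140,160,5 if 0 else 4,"pics/c_t.png")
crop(s,200,225,140,130,5,"pics/c_s.png")
E
```

```text
t mat z [array([0.7053, 0.2972, 0.0048]), array([0.4247, 0.0373, 0.0056]), array([ 0.6736, -0.2369,  0.0083])]
s mat z [array([ 0.7423, -0.3338,  0.0045]), array([0.6083, 0.2282, 0.0071]), array([0.4467, 0.4355, 0.0037])]
```

View pics/c_t.png

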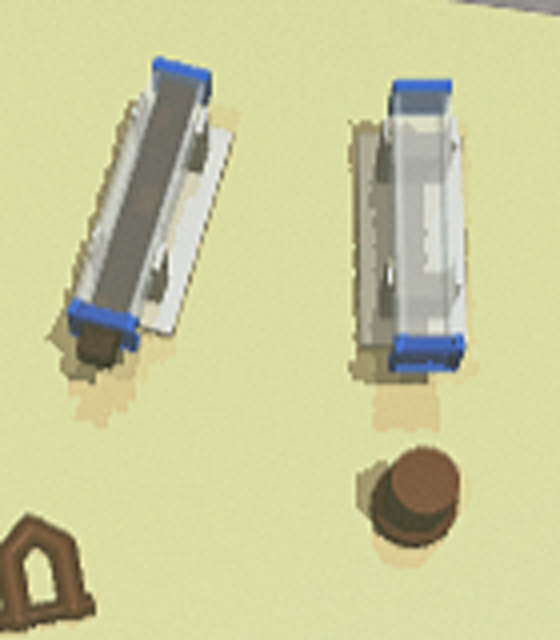

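View pics/c_s.png

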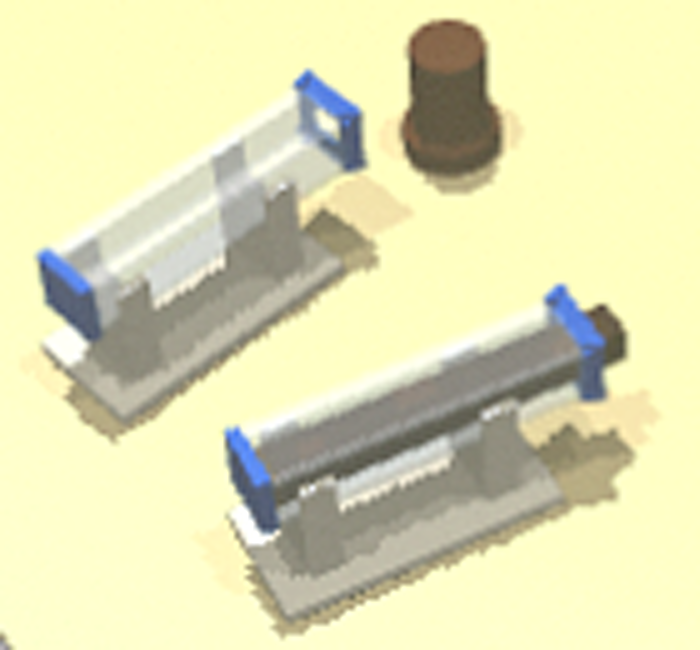

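```bash
python3 - <<'E'
from h import *
for n in("top0","scene0"):
    s=load(n);P=cloud(s);hsv=cv2.cvtColor(s["color"],cv2.COLOR_BGR2HSV)
    blue=cv2.inRange(hsv,(105,130,60),(130,255,255))
    print("==",n)
    nl,L,st,ce=cv2.connectedComponentsWithStats(blue)
    for i in range(1,nl):
        if st[i,4]<25: continue
        m=(L==i)&(s["z_map"]>0);q=P[m]
        if q[:,0].min()<0.4 or abs(q[:,1]).max()>0.4: continue
        zt=np.percentile(q[:,2],90); 
        tp=q[q[:,2]>zt-0.006]
        r=cv2.minAreaRect((tp[:,:2]*1000).astype(np.float32))
        print("blue",ce[i].round(1),st[i,4],"z90",zt.round(4),"topmean",tp.mean(0).round(4),"rect",np.round(r[0],1),np.round(r[1],1),round(r[2],1))
    brown=cv2.inRange(hsv,(0,40,15),(17,255,140)) 
    brown=cv2.morphologyEx(brown,cv2.MORPH_CLOSE,np.ones((3,3)))
    nl,L,st,ce=cv2.connectedComponentsWithStats(brown)
    for i in range(1,nl):
        if st[i,4]<60: continue
        m=(L==i)&(s["z_map"]>0);q=P[m]
        if len(q)<40 or q[:,0].mean()<0.3 or q[:,0].mean()>.85 or abs(q[:,1]).max()>0.6: continue
        r=cv2.minAreaRect((q[:,:2]*1000).astype(np.float32))
        print("brown",ce[i].round(1),st[i],"z",np.percentile(q[:,2],[5,50,95]).round(3),"mean",q.mean(0).round(4),"rect",np.round(r[0],1),np.round(r[1],1),round(r[2],1))
E
```

```text
== top0
blue [314.8 117. ] 30 z90 0.0771 topmean [0.783  0.0624 0.0748] rect [782.6  62.3] [26.7  6.1] 85.5
blue [375.5 121. ] 42 z90 0.077 topmean [ 0.7923 -0.059   0.0752] rect [792.2 -59. ] [ 6.3 26.5] 6.9
blue [294.9 178.6] 56 z90 0.0786 topmean [0.6489 0.0802 0.0768] rect [648.9  79.7] [32.3  7.5] 82.5
blue [376.9 185.9] 54 z90 0.0786 topmean [ 0.6581 -0.0786  0.0767] rect [658.6 -78.7] [ 6.9 31.8] 10.3
blue [374.6 191.4] 25 z90 0.049 topmean [ 0.6559 -0.0777  0.0473] rect [656.4 -77.6] [ 3.9 22.1] 12.2
brown [189.1 117.4] [171 109  38  19  74] z [0.01  0.013 0.015] mean [0.7715 0.3326 0.0127] rect [771.2 330.9] [91.8  4.9] 72.9
brown [375.9 222. ] [365 212  20  24 269] z [0.017 0.063 0.066] mean [ 0.5921 -0.0874  0.0551] rect [592.2 -88.1] [35.8 36.6] 6.0
brown [180.8 258.7] [174 222  15  73 566] z [0.021 0.024 0.026] mean [0.4687 0.2822 0.0236] rect [470.5 282.6] [145.1  17.2] 18.1
brown [279.3 243.3] [269 230  24  28 279] z [0.015 0.019 0.022] mean [0.5291 0.0955 0.0188] rect [531.3  97.3] [51.8 45.8] 21.0
brown [479.4 320.6] [466 304  27  35 393] z [0.02  0.024 0.026] mean [
[... 427 characters left out ...]
0.0638 0.0754] rect [785.   62.5] [27.3  6.2] 81.2
brown [290.9 172.6] [280 167  24  13 120] z [0.015 0.024 0.027] mean [ 0.4402 -0.3091  0.0229] rect [ 438.6 -309.9] [40.  60.3] 70.2
brown [288.9 234.1] [282 229  15  11 131] z [0.061 0.064 0.066] mean [ 0.597  -0.085   0.0631] rect [ 580. -109.] [95.4 29.7] 55.5
brown [366.  286.4] [355 276  27  20 218] z [0.015 0.018 0.021] mean [0.5334 0.0976 0.0183] rect [534.7  99.3] [52.4 44.6] 22.8
brown [452.5 329. ] [433 303  39  53 485] z [0.021 0.024 0.026] mean [0.4741 0.2841 0.0238] rect [472.  283.3] [147.2  16.3] 18.0
brown [346.5 442. ] [335 416  23  50 139] z [0.01  0.013 0.015] mean [0.7751 0.3361 0.0125] rect [773.5 333.1] [93.   5.4] 72.7
```

```bash
python3 - <<'E'
from h import *
for n in("top0","scene0"):
    s=load(n);P=cloud(s);ok=s["z_map"]>0;X,Y,Z=P[...,0],P[...,1],P[...,2]
    print("==",n)
    m=ok&(Z>0.040)&(Z<0.055)&(X>.3)&(X<.65)&(Y<-.2)&(Y>-.5)
    q=P[m];r=cv2.minAreaRect((q[:,:2]*1000).astype(np.float32));print("tray",len(q),np.round(r[0],1),np.round(r[1],1),round(r[2],1),np.round(cv2.boxPoints(r)).tolist())
    m=ok&(Z>0.058)&(Z<.069)&(X>.55)&(X<.64)&(Y<-.05)&(Y>-.13)
    q=P[m];(c,rad)=cv2.minEnclosingCircle((q[:,:2]*1000).astype(np.float32));print("hubtop",len(q),q.mean(0).round(4),np.round(c,1),round(rad,1))
    m=ok&(Z>0.0185)&(Z<.03)&(X>.37)&(X<.57)&(Y<.33)&(Y>.24)
    q=P[m];r=cv2.minAreaRect((q[:,:2]*1000).astype(np.float32));c=q.mean(0);w,V=np.linalg.eigh(np.cov(q[:,:2].T));print("bar",len(q),c.round(4),np.round(r[0],1),np.round(r[1],1),r[2],"yaw",np.degrees(np.arctan2(V[1,1],V[0,1])))
    m=ok&(Z>0.02)&(Z<.07)&(X>.37)&(X<.57)&(Y<.42)&(Y>.3)
    q=P[m];print("cleat",len(q),q.mean(0).round(3),q.min(0).round(3),q.max(0).round(3))
    for nm,y0,y1 in(("empty",-.11,-.03),("full",.03,.11)):
        m=ok&(Z>0.07)&(Z<.085)&(X>.63)&(X<.82)&(Y<y1)&(Y>y0)
        q=P[m];w,V=np.linalg.eigh(np.cov(q[:,:2].T));r=cv2.minAreaRect((q[:,:2]*1000).astype(np.float32))
        print(nm,len(q),q.mean(0).round(4),"yaw",np.degrees(np.arctan(V[1,1]/V[0,1])),np.round(r[0],1),np.round(r[1],1),r[2])
E
```

```text
== top0
tray 1296 [ 483.3 -327.5] [142.9 202.9] 68.9 [[363.0, -358.0], [552.0, -431.0], [604.0, -297.0], [414.0, -224.0]]
hubtop 241 [ 0.5945 -0.0859  0.0635] [595.4 -85.9] 17.3
bar 725 [0.4694 0.2826 0.0233] [464.4 304.9] [149.7  65.4] 18.097126007080078 yaw -162.6505430315926
cleat 378 [0.459 0.326 0.039] [0.403 0.3   0.02 ] [0.543 0.346 0.051]
empty 1031 [ 0.7234 -0.0685  0.075 ] yaw 8.707038583837335 [725. -67.] [141.9  33.3] 9.47259521484375
full 1039 [0.713  0.0711 0.0752] yaw -7.525964073384435 [711.5  72.4] [ 33.5 152. ] 83.26061248779297
== scene0
tray 769 [ 484.9 -326.3] [149.6 202.3] 69.1 [[364.0, -360.0], [553.0, -432.0], [606.0, -292.0], [417.0, -220.0]]
hubtop 158 [ 0.5975 -0.0828  0.0632] [596.7 -84.2] 18.5
bar 624 [0.4768 0.2854 0.0235] [467.4 299.8] [152.  53.] 17.677949905395508 yaw -162.40665869161236
cleat 379 [0.47  0.328 0.039] [0.406 0.3   0.02 ] [0.547 0.349 0.051]
empty 871 [ 0.727  -0.0662  0.0746] yaw 8.084440742207175 [726.9 -69.6] [143.2  37.9] 7.484935283660889
full 1060 [0.7183 0.0731 0.0749] yaw -8.135835032222943 [712.3  72.2] [ 35.  153.3] 82.3743667602539
```

```bash
python3 - <<'E'
from h import *
a=np.radians(17.8);c=np.array([.4705,.283])
Rm=np.array([[np.cos(a),-np.sin(a)],[np.sin(a),np.cos(a)]])
for n in("top0","scene0"):
    s=load(n);P=cloud(s);ok=s["z_map"]>0
    q=P[ok];b=(q[:,:2]-c)@Rm;z=q[:,2]
    near=(abs(b[:,0])<100)&(abs(b[:,0])<.1)&(abs(b[:,1])<.09)
    for nm,m in(("bar",(z>.0185)&(z<.03)&(abs(b[:,1])<.018)),("cleat hi",(z>.035)&(z<.06)&(b[:,1]>.015)),("cleat mid",(z>.014)&(z<.033)&(b[:,1]>.015))):
        k=near&m;bb=b[k]*1000;print(n,nm,len(bb),np.percentile(bb,[2,50,98],axis=0).round(1).tolist(), z[k].mean().round(4))
    # bar centre line by slices
    k=near&(z>.0185)&(z<.03)&(abs(b[:,1])<.018);bb=b[k]*1000
    for lo in range(-80,80,20):
        w=bb[(bb[:,0]>=lo)&(bb[:,0]<lo+20)]
        if len(w)>5: print(lo,len(w),np.percentile(w[:,1],[5,50,95]).round(1))
E
```

```text
top0 bar 707 [[-71.4, -9.7], [-1.6, -1.3], [71.8, 7.9]] 0.0233
top0 cleat hi 270 [[-48.9, 49.0], [-13.0, 55.5], [22.9, 63.1]] 0.0449
top0 cleat mid 150 [[-33.2, 43.6], [-14.0, 50.3], [7.9, 59.1]] 0.0178
-80 70 [-9.2 -1.4  6.5]
-60 99 [-9.5 -1.5  6.9]
-40 94 [-9.3 -1.3  7.3]
-20 96 [-9.  -1.1  6.9]
0 95 [-9.3 -2.2  7. ]
20 94 [-9.3 -1.3  6.6]
40 93 [-9.  -1.   7.1]
60 66 [-8.5 -1.2  7.3]
scene0 bar 623 [[-67.6, -9.0], [8.2, 0.4], [76.6, 9.0]] 0.0235
scene0 cleat hi 257 [[-44.3, 49.9], [-5.8, 58.6], [27.5, 66.0]] 0.0452
scene0 cleat mid 119 [[-29.8, 43.3], [-4.8, 65.5], [12.4, 72.2]] 0.0169
-80 45 [-7.3  1.3  8.6]
-60 75 [-8.1  0.8  8.5]
-40 80 [-8.   0.4  9.1]
-20 78 [-7.9  0.3  8.7]
0 85 [-8.1  0.2  8.5]
20 85 [-8.3 -0.   8.6]
40 85 [-8.4  0.6  8.2]
60 90 [-8.2  0.1  8.4]
```

Request:
send_rows([
  [0.2,[0.11,0.16,0],[0,0,0]],
  [0.2,[0.11,0.16,0],[0,0,0]],
  [0.2,[0.11,0.16,0],[0,0,0]],
  [0.2,[0.11,0.16,0],[0,0,0]],
  [0.2,[0.11,0.16,0],[0,0,0]],
  [0.2,[0.11,0.16,0],[0,0,0]],
  [0.2,[0.11,0.16,0],[0,0,0]],
  [0.2,[0.11,0.16,0],[0,0,0]],
  [0.2,[0.11,0.16,0],[0,0,0]],
  [0.2,[0.11,0.16,0],[0,0,0]],
  [0.2,[0.11,0.16,0],[0,0,0]],
  [0.2,[0.11,0.16,0],[0,0,0]],
])

```text
clock: 1.3
tool_pos: [0.5423, -0.1461, 0.2204]
orientation: [-179.8, -0.5, 107.7]
force: [1.0, -0.7, -0.7]
opening: 0.0704
```

Request:
send_rows([
  [0.2,[0.1,0.12,0],[0,0,0]],
  [0.2,[0.1,0.12,0],[0,0,0]],
  [0.2,[0.01,0,0],[0,0,0]],
  [0.2,[0,0,0],[0,0,0]],
  [0.2,[0,0,-0.16],[0,0,0]],
  [0.2,[0,0,-0.16],[0,0,0]],
  [0.2,[0,0,0],[0,0,0]],
])

```text
clock: 2.0
tool_pos: [0.5977, -0.0785, 0.1375]
orientation: [-179.8, -0.5, 108.0]
force: [0.9, -0.7, 0.3]
opening: 0.07
```

```bash
cat > st.py <<'E'
from plant import sensors
import numpy as np
o=sensors.get_obs();print(o["clock"],np.round(o["tool_pos"],4),np.round(o["orientation"],2),np.round(o["force"],1),np.round(o["moment"],2),round(float(o["opening"]),4),np.round(o["joint_pos"],1))
E
python3 st.py; python3 -c "
from h import *
for n in('scene','top'):
    s=save(n,n+'1')
    x,y=(200,170) if n=='scene' else (280,100)
    cv2.imwrite(f'pics/{n}1c.png',cv2.resize(cv2.convertScaleAbs(s['color'][y:y+200,x:x+200],alpha=1.7),None,fx=3,fy=3,interpolation=2))
"
```

```text
2.0 [ 0.5977 -0.0785  0.1375] [-179.78   -0.51  108.04] [ 0.9 -0.7  0.3] [-0.05  0.18 -0.01] 0.07 [ 10.8  18.1 -15.   -0.6 -57.2 -82.4]
```

View pics/scene1c.png

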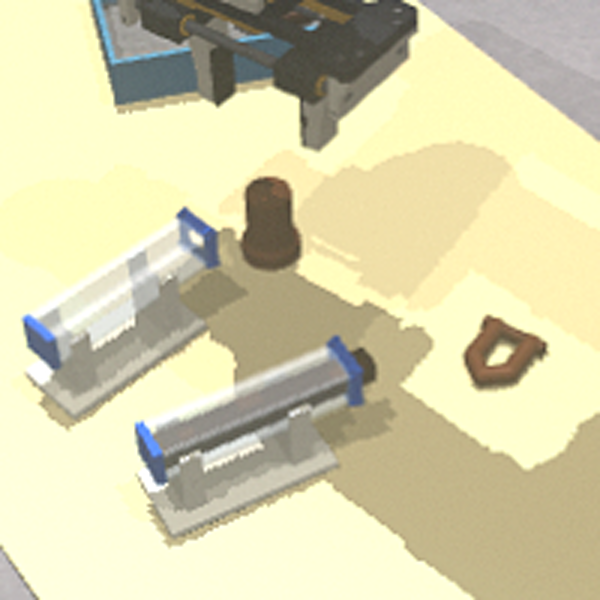

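View pics/top1c.png

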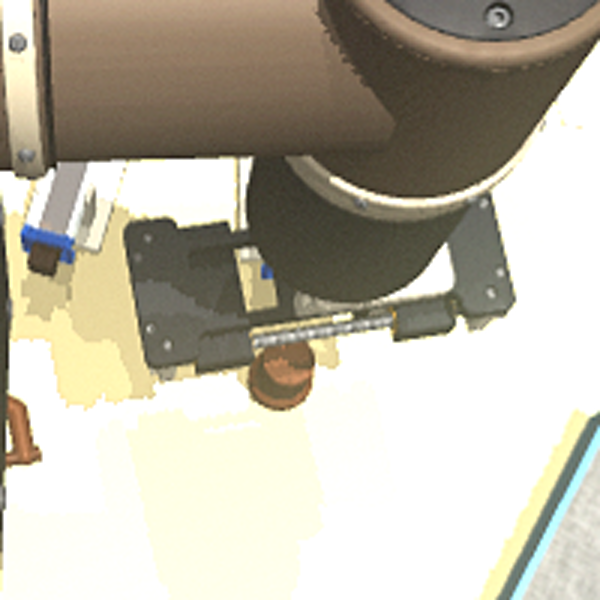

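Request:
send_rows([
  [0.2,[-0.008,-0.028,0],[-0.0011,-0.001,0]],
  [0.2,[0,0,-0.1],[0,0,0]],
  [0.2,[0,0,-0.1],[0,0,0]],
  [0.2,[0,0,-0.08],[0,0,0]],
  [0.2,[0,0,-0.05],[0,0,0]],
  [0.2,[0,0,0],[0,0,0]],
])

```text
clock: 2.7
tool_pos: [0.6059, -0.0893, 0.0725]
orientation: [178.4, 0.6, 108.1]
force: [0.0, 0.1, -0.3]
opening: 0.0702
```

Request:
send_rows([
  [0.2,[0,0,0],[0,0,0]],
  [0.2,[0,0,0],[0,0,0]],
])

```text
clock: 2.9
tool_pos: [0.6074, -0.0896, 0.0754]
orientation: [178.2, 0.7, 108.1]
force: [-0.1, -1.0, -0.5]
opening: 0.0703
```

Request:
send_rows([
  [0.2,[0,0,0],[0,0,0]],
  [0.2,[0,0,0],[0,0,0]],
  [0.2,[0,0,0],[0,0,0]],
])

```text
clock: 3.2
tool_pos: [0.609, -0.0895, 0.078]
orientation: [178.0, 0.7, 108.1]
force: [-0.0, -0.3, 0.4]
opening: 0.07
```

```bash
python3 st.py
```

```text
3.2 [ 0.609  -0.0895  0.078 ] [177.96   0.73 108.09] [-0.  -0.3  0.4] [ 0.01  0.19 -0.02] 0.07 [ 10.1  21.4 -19.7   0.6 -46.8 -82.4]
```

```bash
cat > d.py <<'E'
import sys,numpy as np
from plant import sensors
from scipy.spatial.transform import Rotation as R
o=sensors.get_obs();x,y,z,yaw=map(float,sys.argv[1:5])
T=R.from_euler("xyz",[180,0,yaw],degrees=True);C=R.from_euler("xyz",o["orientation"],degrees=True)
print("t",o["clock"],"pos",np.round(o["tool_pos"],4),"F",np.round(o["force"],1),"M",np.round(o["moment"],2),"op",round(float(o["opening"]),4))
print("shift units",np.round((np.array([x,y,z])-o["tool_pos"])/.25,4),"turn units",np.round((T*C.inv()).as_rotvec()/2/np.pi,5),"deg",np.round(np.degrees((T*C.inv()).as_rotvec()),2))
E
python3 d.py .596 -.085 .031 108
```

```text
t 3.2 pos [ 0.609  -0.0895  0.078 ] F [-0.  -0.3  0.4] M [ 0.01  0.19 -0.02] op 0.07
shift units [-0.0519  0.018  -0.188 ] turn units [ 0.00018  0.00602 -0.00029] deg [ 0.07  2.17 -0.1 ]
```

Request:
send_rows([
  [0.2,[-0.025,0.009,0],[0,0.003,0]],
  [0.2,[-0.025,0.009,0],[0,0.003,0]],
  [0.2,[0,0,-0.004],[0,0,0]],
])

```text
clock: 3.5
tool_pos: [0.5954, -0.0845, 0.0775]
orientation: [-179.8, 0.0, 108.1]
force: [-1.1, 1.0, -0.7]
opening: 0.0703
```

```bash
python3 d.py .596 -.085 .031 108
```

```text
t 3.5 pos [ 0.5954 -0.0845  0.0775] F [-1.1  1.  -0.7] M [ 0.    0.01 -0.03] op 0.0703
shift units [ 0.0022 -0.0018 -0.1858] turn units [ 0.00016 -0.00046 -0.00029] deg [ 0.06 -0.16 -0.1 ]
```

Request:
send_rows([
  [0.2,[0,0,-0.05],[0,0,0]],
  [0.2,[0,0,-0.05],[0,0,0]],
  [0.2,[0,0,-0.03],[0,0,0]],
])

```text
clock: 3.8
tool_pos: [0.5958, -0.0842, 0.0429]
orientation: [-179.9, 0.0, 108.1]
force: [0.1, -0.3, -0.4]
opening: 0.0701
```

```bash
python3 d.py .596 -.085 .031 108
```

```text
t 3.8 pos [ 0.5958 -0.0842  0.0429] F [ 0.1 -0.3 -0.4] M [ 0.03  0.02 -0.03] op 0.0701
shift units [ 0.0008 -0.0032 -0.0478] turn units [ 0.00012 -0.00025 -0.00035] deg [ 0.04 -0.09 -0.13]
```

Good tracking. I'll finish the descent and close.

Request:
send_rows([
  [0.2,[0,-0.003,-0.035],[0,0,0]],
  [0.2,[0,0,-0.012],[0,0,0]],
  [0.7,[0,0,-0.004],[0,0,0]],
  [0.7,[0,0,0],[0,0,0]],
  [0.7,[0,0,0],[0,0,0]],
  [0.7,[0,0,0],[0,0,0]],
  [0.7,[0,0,0],[0,0,0]],
])

```text
clock: 4.5
tool_pos: [0.5948, -0.0854, 0.0269]
orientation: [-179.7, -0.0, 108.1]
force: [-0.5, 0.9, 0.6]
opening: 0.0355
```

```bash
python3 d.py .596 -.085 .031 108
```

```text
t 4.5 pos [ 0.5948 -0.0854  0.0269] F [-0.5  0.9  0.6] M [ 0.02 -0.06 -0.04] op 0.0355
shift units [0.0047 0.0017 0.0165] turn units [ 0.00022 -0.00076 -0.00031] deg [ 0.08 -0.28 -0.11]
```

Request:
send_rows([
  [1,[0,0,0],[0,0,0]],
  [1,[0,0,0],[0,0,0]],
  [1,[0,0,0],[0,0,0]],
])

```text
clock: 4.8
tool_pos: [0.5947, -0.0854, 0.027]
orientation: [-179.7, -0.0, 108.1]
force: [0.6, -0.6, -1.7]
opening: 0.0328
```

```bash
python3 d.py .526 -.343 .13 108
```

```text
t 4.8 pos [ 0.5947 -0.0854  0.027 ] F [ 0.6 -0.6 -1.7] M [-0.17 -0.18  0.  ] op 0.0328
shift units [-0.2749 -1.0304  0.412 ] turn units [ 0.00018 -0.00071 -0.00026] deg [ 0.06 -0.25 -0.09]
```

Request:
send_rows([
  [1,[0,0,0.08],[0,0,0]],
  [1,[0,0,0.12],[0,0,0]],
  [1,[0,0,0.12],[0,0,0]],
  [1,[-0.02,-0.05,0.08],[0,0,0]],
  [1,[-0.03,-0.1,0],[0,0,0]],
  [1,[-0.03,-0.12,0],[0,0,0]],
  [1,[-0.03,-0.12,0],[0,0,0]],
  [1,[-0.03,-0.12,0],[0,0,0]],
  [1,[-0.03,-0.12,0],[0,0,0]],
  [1,[-0.03,-0.1,0],[0,0,0]],
  [1,[0,0,0],[0,0,0]],
])

```text
clock: 5.9
tool_pos: [0.537, -0.2719, 0.1268]
orientation: [-179.3, -0.3, 108.2]
force: [0.0, 0.0, -3.6]
opening: 0.0329
```

```bash
python3 d.py .526 -.343 .1 108
```

```text
t 5.9 pos [ 0.537  -0.2719  0.1268] F [ 0.   0.  -3.6] M [ 0.06  0.   -0.04] op 0.0329
shift units [-0.0439 -0.2844 -0.1071] turn units [-0.0002  -0.00222 -0.00052] deg [-0.07 -0.8  -0.19]
```

Request:
send_rows([
  [1,[-0.015,-0.09,0],[0,-0.001,0]],
  [1,[-0.015,-0.09,-0.02],[0,-0.001,0]],
  [1,[-0.014,-0.08,-0.03],[0,0,0]],
  [1,[0,0,-0.03],[0,0,0]],
  [1,[0,0,-0.02],[0,0,0]],
])

```text
clock: 6.4
tool_pos: [0.5243, -0.3376, 0.0996]
orientation: [-179.9, -0.2, 108.1]
force: [0.2, 0.1, -2.7]
opening: 0.033
```

```bash
python3 d.py .526 -.343 .032 108; python3 -c "
from h import *
for n in('scene','top'):
    s=save(n,n+'2')
    x,y=(200,100) if n=='scene' else (400,200)
    cv2.imwrite(f'pics/{n}2c.png',cv2.resize(cv2.convertScaleAbs(s['color'][y:y+180,x:x+200],alpha=1.7),None,fx=3,fy=3,interpolation=2))
"
```

```text
t 6.4 pos [ 0.5243 -0.3376  0.0996] F [ 0.2  0.1 -2.7] M [ 0.   -0.03  0.01] op 0.033
shift units [ 0.0069 -0.0216 -0.2704] turn units [-0.00057 -0.00044 -0.00024] deg [-0.2  -0.16 -0.09]
```

View pics/scene2c.png

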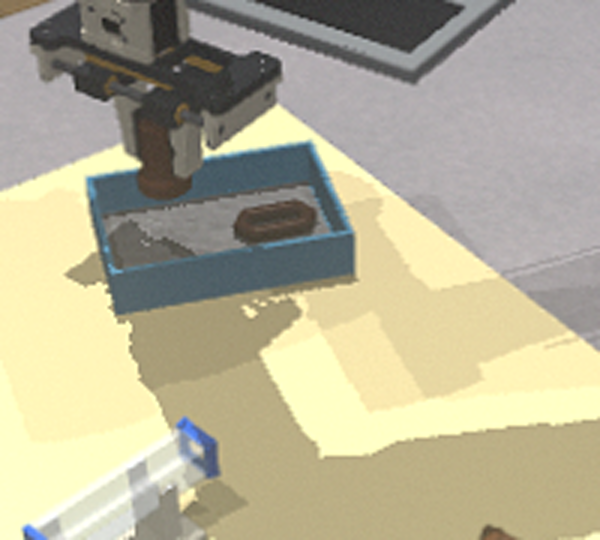

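View pics/top2c.png

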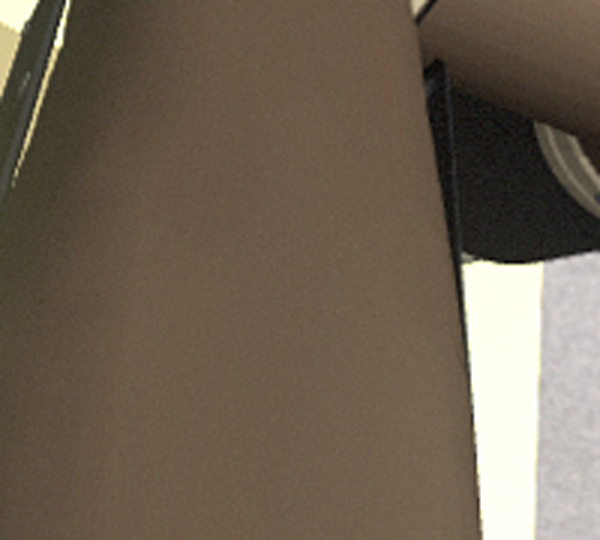

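The scene view shows the hub upright in the jaws, over the free half of the tray at crop (165,180). The arm hides the tray in the top view. I'll lower it.

Request:
send_rows([
  [1,[0.006,-0.02,-0.05],[0,0,0]],
  [1,[0,0,-0.06],[0,0,0]],
  [1,[0,0,-0.05],[0,0,0]],
  [1,[0,0,-0.04],[0,0,0]],
  [1,[0,0,-0.02],[0,0,0]],
])

```text
clock: 7.0
tool_pos: [0.5281, -0.3404, 0.0419]
orientation: [-180.0, -0.2, 108.4]
force: [-0.1, 0.9, -4.0]
opening: 0.0328
```

```bash
python3 d.py .526 -.343 .032 108
```

```text
t 7.0 pos [ 0.5281 -0.3404  0.0419] F [-0.1  0.9 -4. ] M [-0.02  0.02  0.  ] op 0.0328
shift units [-0.0083 -0.0104 -0.0396] turn units [-0.00046 -0.00016 -0.00104] deg [-0.17 -0.06 -0.38]
```

Request:
send_rows([
  [1,[-0.004,-0.006,-0.016],[0,0,0]],
  [1,[0,0,-0.012],[0,0,0]],
  [1,[0,0,-0.008],[0,0,0]],
])

```text
clock: 7.3
tool_pos: [0.5272, -0.3419, 0.0319]
orientation: [-180.0, -0.2, 108.4]
force: [-1.6, 7.3, 17.0]
opening: 0.033
```

```bash
python3 d.py .526 -.343 .032 108
```

```text
t 7.3 pos [ 0.5272 -0.3419  0.0319] F [-1.6  7.3 17. ] M [ 3.02  1.07 -0.07] op 0.033
shift units [-0.0049 -0.0043  0.0004] turn units [-0.00045 -0.00024 -0.00114] deg [-0.16 -0.09 -0.41]
```

Request:
send_rows([
  [1,[0,0,0.001],[0,0,0]],
])

```text
clock: 7.4
tool_pos: [0.5275, -0.342, 0.0325]
orientation: [-180.0, -0.2, 108.4]
force: [0.4, -0.2, -3.2]
opening: 0.0332
```

```bash
python3 d.py .526 -.343 .032 108
```

```text
t 7.4 pos [ 0.5275 -0.342   0.0325] F [ 0.4 -0.2 -3.2] M [-0.02 -0.01 -0.02] op 0.0332
shift units [-0.0058 -0.0039 -0.0018] turn units [-0.00041 -0.00017 -0.00115] deg [-0.15 -0.06 -0.42]
```

Just clear of the floor now. I'll ease down about 0.5 mm and open.

Request:
send_rows([
  [1,[0,0,-0.003],[0,0,0]],
  [0.35,[0,0,0],[0,0,0]],
  [0.35,[0,0,0],[0,0,0]],
  [0.35,[0,0,0],[0,0,0]],
  [0.35,[0,0,0],[0,0,0]],
])

```text
clock: 7.9
tool_pos: [0.5295, -0.3431, 0.0342]
orientation: [179.8, 0.0, 108.4]
force: [0.2, 0.5, -0.1]
opening: 0.0557
```

```bash
python3 d.py .526 -.343 .032 108
```

```text
t 7.9 pos [ 0.5295 -0.3431  0.0342] F [ 0.2  0.5 -0.1] M [-0.07 -0.03  0.01] op 0.0557
shift units [-0.0138  0.0003 -0.0089] turn units [-6.00e-05  5.90e-04 -1.24e-03] deg [-0.02  0.21 -0.45]
```

Request:
send_rows([
  [0.35,[-0.006,0,0.02],[0,0,0]],
  [0.35,[0,0,0.08],[0,0,0]],
  [0.35,[0,0,0.12],[0,0,0]],
  [0.35,[0,0,0.14],[0,0,0]],
  [0.35,[0,0,0.14],[0,0,0]],
  [0.35,[0,0.12,0.1],[0,0,0]],
  [0.35,[0,0.18,0],[0,0,0]],
  [0.35,[0,0.18,0],[0,0,0]],
  [0.35,[0,0.18,0],[0,0,0]],
  [0.35,[0,0.18,0],[0,0,0]],
  [0.35,[0,0,0],[0,0,0]],
])

```text
clock: 9.0
tool_pos: [0.5255, -0.1276, 0.1952]
orientation: [179.5, 0.1, 108.2]
force: [0.7, -0.8, 1.0]
opening: 0.0569
```

```bash
python3 d.py .47 .28 .18 108; python3 - <<'E'
from h import *
for n in('scene','top'):
    s=save(n,n+'3');P=cloud(s)
    m=(s["z_map"]>0)&(P[...,2]>.058)&(P[...,2]<.075)&(P[...,0]>.4)&(P[...,0]<.62)&(P[...,1]<-.25)&(P[...,1]>-.43)
    q=P[m];print(n,len(q),q.mean(0).round(4) if len(q) else '')
    x,y=(200,100) if n=='scene' else (400,200)
    cv2.imwrite(f'pics/{n}3c.png',cv2.resize(cv2.convertScaleAbs(s['color'][y:y+180,x:x+200],alpha=1.7),None,fx=3,fy=3,interpolation=2))
E
```

```text
t 9.0 pos [ 0.5255 -0.1276  0.1952] F [ 0.7 -0.8  1. ] M [-0.1  -0.03  0.04] op 0.0569
shift units [-0.2219  1.6304 -0.0608] turn units [-8.00e-05  1.45e-03 -5.90e-04] deg [-0.03  0.52 -0.21]
scene 134 [ 0.5315 -0.338   0.0674]
top 290 [ 0.5273 -0.3398  0.0679]
```

View pics/scene3c.png

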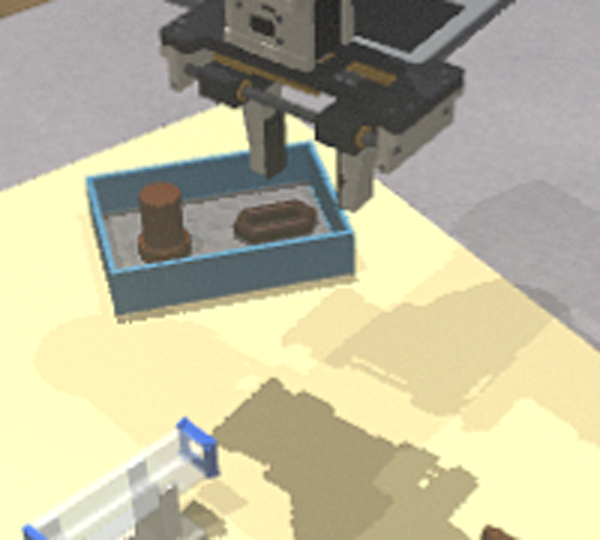

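View pics/top3.png

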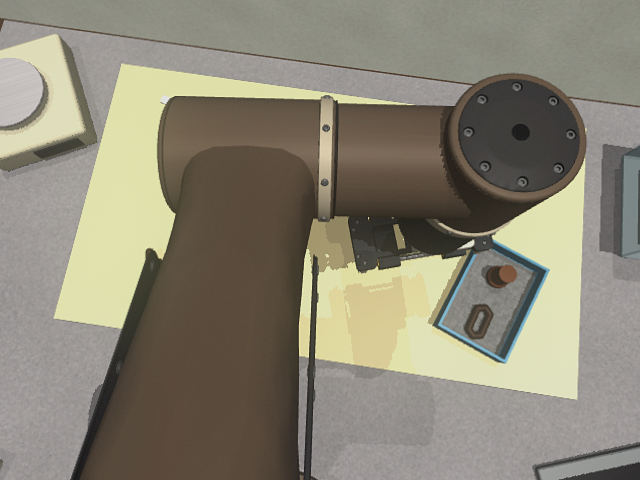

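The hub stands upright in the +x half of the tray, at scene crop (165,220), and the link hasn't moved. Moving on to the bar.

Request:
send_rows([
  [0.61,[-0.03,0.16,0],[0,0.0007,0]],
  [0.61,[-0.03,0.16,0],[0,0.0007,0]],
  [0.61,[-0.03,0.16,0],[0,0,0]],
  [0.61,[-0.03,0.16,0],[0,0,0]],
  [0.61,[-0.03,0.16,0],[0,0,0]],
  [0.61,[-0.03,0.16,0],[0,0,0]],
  [0.61,[-0.03,0.16,0],[0,0,0]],
  [0.61,[-0.03,0.16,0],[0,0,0]],
  [0.61,[-0.03,0.16,0],[0,0,0]],
  [0.61,[-0.02,0.08,0],[0,0,0]],
  [0.61,[0,0,0],[0,0,0]],
])

```text
clock: 10.2
tool_pos: [0.4537, 0.2512, 0.1965]
orientation: [180.0, 0.1, 107.0]
force: [0.2, -1.2, 0.5]
opening: 0.0344
```

```bash
python3 d.py .447 .275 .1 107.8
```

```text
t 10.2 pos [0.4537 0.2512 0.1965] F [ 0.2 -1.2  0.5] M [-0.05 -0.05  0.02] op 0.0344
shift units [-0.0268  0.0952 -0.3862] turn units [0.00026 0.00021 0.00223] deg [0.09 0.07 0.8 ]
```

Request:
send_rows([
  [0.61,[-0.026,0.095,-0.05],[0,0,0.0022]],
  [0.61,[0,0,-0.1],[0,0,0]],
  [0.61,[0,0,-0.1],[0,0,0]],
  [0.61,[0,0,-0.1],[0,0,0]],
  [0.61,[0,0,-0.04],[0,0,0]],
  [0.61,[0,0,-0.01],[0,0,0]],
])

```text
clock: 10.8
tool_pos: [0.4521, 0.2695, 0.095]
orientation: [179.8, 0.1, 107.4]
force: [0.3, 0.3, 0.3]
opening: 0.0345
```

```bash
python3 d.py .447 .275 .05 107.8; python3 -c "
from h import *
for n in('scene','top'):
    s=save(n,n+'4')
    x,y=(360,230) if n=='scene' else (100,170)
    cv2.imwrite(f'pics/{n}4c.png',cv2.resize(cv2.convertScaleAbs(s['color'][y:y+180,x:x+200],alpha=1.7),None,fx=3,fy=3,interpolation=2))
"
```

```text
t 10.8 pos [0.4521 0.2695 0.095 ] F [0.3 0.3 0.3] M [ 0.06 -0.04 -0.02] op 0.0345
shift units [-0.0203  0.022  -0.1799] turn units [0.00016 0.00057 0.00109] deg [0.06 0.2  0.39]
```

View pics/scene4c.png

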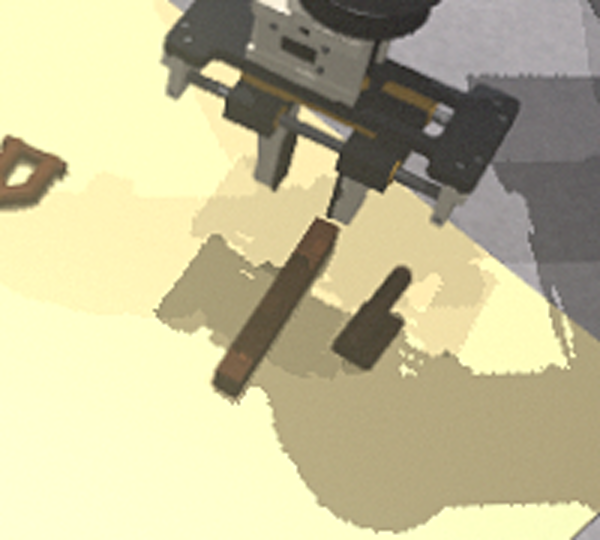

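View pics/top4c.png

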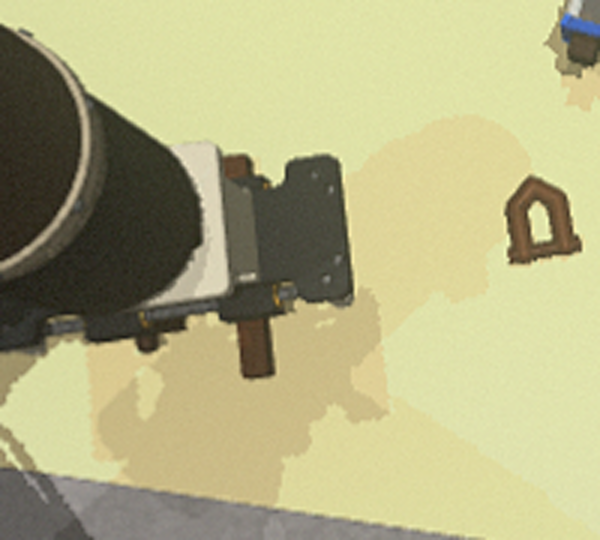

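The jaws straddle the bar's rear part, with the cleat outside the right finger, which is tight but clear. I'll correct and descend.

Request:
send_rows([
  [0.61,[-0.02,0.022,-0.03],[0,0.0005,0.001]],
  [0.61,[0,0,-0.05],[0,0,0]],
  [0.61,[0,0,-0.05],[0,0,0]],
  [0.61,[0,0,-0.04],[0,0,0]],
  [0.61,[0,0,-0.02],[0,0,0]],
])

```text
clock: 11.4
tool_pos: [0.4489, 0.2784, 0.0491]
orientation: [179.5, -0.2, 107.9]
force: [0.1, 0.4, -0.8]
opening: 0.0341
```

```bash
python3 d.py .447 .275 .009 107.8
```

```text
t 11.4 pos [0.4489 0.2784 0.0491] F [ 0.1  0.4 -0.8] M [-0.07  0.11  0.01] op 0.0341
shift units [-0.0074 -0.0134 -0.1605] turn units [-0.00101  0.00102 -0.00016] deg [-0.36  0.37 -0.06]
```

Request:
send_rows([
  [0.61,[-0.007,-0.014,0],[-0.001,0.001,0]],
  [0.61,[0,0,-0.02],[0,0,0]],
])

```text
clock: 11.6
tool_pos: [0.4469, 0.2747, 0.0436]
orientation: [-180.0, 0.0, 107.9]
force: [-0.3, 0.4, -0.5]
opening: 0.0344
```

```bash
python3 d.py .447 .275 .009 107.8
```

```text
t 11.6 pos [0.4469 0.2747 0.0436] F [-0.3  0.4 -0.5] M [0.03 0.01 0.  ] op 0.0344
shift units [ 0.0005  0.0011 -0.1384] turn units [ 0.00015 -0.0001  -0.00027] deg [ 0.05 -0.03 -0.1 ]
```

Request:
send_rows([
  [0.61,[0,0,-0.045],[0,0,0]],
  [0.61,[0,0,-0.045],[0,0,0]],
  [0.61,[0,0,-0.025],[0,0,0]],
  [0.61,[0,0,-0.012],[0,0,0]],
])

```text
clock: 12.0
tool_pos: [0.447, 0.2748, 0.0093]
orientation: [-180.0, 0.0, 107.9]
force: [0.7, 0.0, 0.3]
opening: 0.034
```

```bash
python3 d.py .447 .275 .009 107.8
```

```text
t 12.0 pos [0.447  0.2748 0.0093] F [0.7 0.  0.3] M [-0.05  0.01 -0.03] op 0.034
shift units [-0.      0.0008 -0.001 ] turn units [ 5.0e-05 -3.0e-05 -2.4e-04] deg [ 0.02 -0.01 -0.09]
```

Request:
send_rows([
  [1,[0,0,0],[0,0,0]],
  [1,[0,0,0],[0,0,0]],
  [1,[0,0,0],[0,0,0]],
  [1,[0,0,0],[0,0,0]],
  [1,[0,0,0],[0,0,0]],
])

```text
clock: 12.5
tool_pos: [0.4468, 0.2745, 0.0087]
orientation: [-179.9, 0.0, 107.9]
force: [-0.3, 0.3, -3.5]
opening: 0.0178
```

```bash
python3 d.py .447 .275 .1 107.8
```

```text
t 12.5 pos [0.4468 0.2745 0.0087] F [-0.3  0.3 -3.5] M [-0.02  0.01  0.03] op 0.0178
shift units [0.0009 0.0018 0.3651] turn units [ 0.00018 -0.00015 -0.0002 ] deg [ 0.06 -0.05 -0.07]
```

Request:
send_rows([
  [1,[0,0,0.04],[0,0,0]],
  [1,[0,0,0.08],[0,0,0]],
  [1,[0,0,0.1],[0,0,0]],
  [1,[0,0,0.1],[0,0,0]],
  [1,[0,0,0.1],[0,0,0]],
  [1,[0,0,0.1],[0,0,0]],
  [1,[0,0,0.04],[0,0,0]],
  [1,[0,0,0],[0,0,0]],
])

```text
clock: 13.3
tool_pos: [0.4444, 0.2719, 0.1573]
orientation: [-179.8, 0.1, 107.8]
force: [-0.5, -1.1, -2.6]
opening: 0.0177
```

```bash
python3 d.py .529 -.098 .13 98.5; python3 - <<'E'
from h import *
for n in('scene','top'):
    s=save(n,n+'5');P=cloud(s)
    x,y=(360,200) if n=='scene' else (100,170)
    cv2.imwrite(f'pics/{n}5c.png',cv2.resize(cv2.convertScaleAbs(s['color'][y:y+180,x:x+200],alpha=1.7),None,fx=3,fy=3,interpolation=2))
E
```

```text
t 13.3 pos [0.4444 0.2719 0.1573] F [-0.5 -1.1 -2.6] M [ 0.06  0.03 -0.03] op 0.0177
shift units [ 0.3386 -1.4797 -0.1094] turn units [ 0.00034 -0.00049 -0.0259 ] deg [ 0.12 -0.18 -9.32]
```

View pics/scene5c.png

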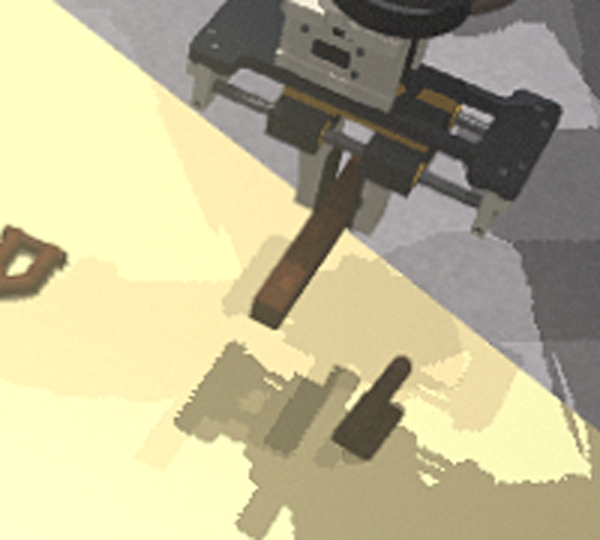

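```bash
cat > bar.py <<'E'
import sys
from h import *
from plant import sensors
def fit(name,yaw,tcp):
    # points of the held/inserted bar ahead of the fingers, in the tool-bar frame
    s=load(name);P=cloud(s);ok=s["z_map"]>0;a=np.radians(yaw);u=np.array([np.cos(a),np.sin(a)]);w=np.array([-u[1],u[0]])
    d=P[...,:2]-tcp[:2];X=d@u;Y=d@w;Z=P[...,2]-tcp[2]
    hsv=cv2.cvtColor(s["color"],cv2.COLOR_BGR2HSV)
    m=ok&(X>.018)&(X<.125)&(abs(Y)<.02)&(Z>-.06)&(Z<.03)
    for lo in range(15,125,10):
        k=m&(X*1000>=lo)&(X*1000<lo+10)
        if k.sum()>8: print(name,lo,k.sum(),"top z rel (p50 of Z, p90)",np.percentile(Z[k]*1000,[50,90]).round(1),"y p10/p50/p90",np.percentile(Y[k]*1000,[10,50,90]).round(1))
    print("xmax",(X[m].max()*1000).round(1), np.percentile(X[m]*1000,98).round(1))
if __name__=="__main__":
    o=sensors.get_obs()
    for n in sys.argv[2:]: fit(n,float(sys.argv[1]),o["tool_pos"])
E
python3 bar.py 17.8 scene5 top5
```

```text
scene5 15 36 top z rel (p50 of Z, p90) [17.  18.3] y p10/p50/p90 [-6.7  2.3  8.8]
scene5 25 51 top z rel (p50 of Z, p90) [17.7 19.1] y p10/p50/p90 [-6.3  1.5  8.9]
scene5 35 53 top z rel (p50 of Z, p90) [17.3 19.6] y p10/p50/p90 [-6.9  2.   9. ]
scene5 45 59 top z rel (p50 of Z, p90) [16.9 18.9] y p10/p50/p90 [-6.5  1.5  8.8]
scene5 55 52 top z rel (p50 of Z, p90) [16.8 18.9] y p10/p50/p90 [-5.8  2.1  9.1]
scene5 65 59 top z rel (p50 of Z, p90) [16.7 18.5] y p10/p50/p90 [-7.3  1.8  9.2]
scene5 75 56 top z rel (p50 of Z, p90) [16.8 18.3] y p10/p50/p90 [-5.7  2.9  9.1]
scene5 85 56 top z rel (p50 of Z, p90) [16.6 18.4] y p10/p50/p90 [-5.1  2.4  8.9]
scene5 95 110 top z rel (p50 of Z, p90) [12.8 17.7] y p10/p50/p90 [-5.4  1.6  8.3]
xmax 104.8 103.8
top5 65 28 top z rel (p50 of Z, p90) [13.8 17.4] y p10/p50/p90 [-9.1 -8.5 -6.6]
top5 75 32 top z rel (p50 of Z, p90) [14.1 16.1] y p10/p50/p90 [-9.2 -8.5 -5.1]
top5 85 64 top z rel (p50 of Z, p90) [15.2 16.9] y p10/p50/p90 [-9.  -4.2  4.9]
top5 95 40 top z rel (p50 of Z, p90) [15.5 17.1] y p10/p50/p90 [-8.5 -2.   6.4]
xmax 101.8 100.4
```

Request:
send_rows([
  [1,[0.03,-0.1,0],[0,0,-0.002]],
  [1,[0.03,-0.15,0],[0,0,-0.0026]],
  [1,[0.033,-0.15,0],[0,0,-0.0026]],
  [1,[0.033,-0.15,0],[0,0,-0.0026]],
  [1,[0.033,-0.15,0],[0,0,-0.0026]],
  [1,[0.033,-0.15,0],[0,0,-0.0026]],
  [1,[0.033,-0.15,0],[0,0,-0.0026]],
  [1,[0.033,-0.15,0],[0,0,-0.0026]],
  [1,[0.03,-0.15,0],[0,0,-0.0026]],
  [1,[0.02,-0.1,0],[0,0,-0.002]],
  [1,[0,0,0],[0,0,0]],
])

```text
clock: 14.5
tool_pos: [0.512, -0.0945, 0.1368]
orientation: [-178.0, 0.4, 98.7]
force: [-0.2, 0.5, -2.9]
opening: 0.0178
```

```bash
python3 d.py .529 -.098 .1 98.5
```

```text
t 14.5 pos [ 0.512  -0.0945  0.1368] F [-0.2  0.5 -2.9] M [ 0.13 -0.03 -0.01] op 0.0178
shift units [ 0.0678 -0.014  -0.1472] turn units [ 0.00199 -0.00541 -0.00042] deg [ 0.71 -1.95 -0.15]
```

Request:
send_rows([
  [1,[0.016,-0.009,0],[0.001,-0.0027,0]],
  [1,[0.016,-0.009,-0.04],[0.001,-0.0027,-0.0004]],
  [1,[0,0,-0.06],[0,0,0]],
  [1,[0,0,-0.06],[0,0,0]],
  [1,[0,0,-0.04],[0,0,0]],
  [1,[0,0,-0.02],[0,0,0]],
])

```text
clock: 15.1
tool_pos: [0.5182, -0.0976, 0.0751]
orientation: [-179.9, -0.1, 98.6]
force: [-0.5, -1.5, -2.2]
opening: 0.0177
```

```bash
python3 d.py .5205 -.0992 .055 98.5
```

```text
t 15.1 pos [ 0.5182 -0.0976  0.0751] F [-0.5 -1.5 -2.2] M [ 0.01  0.11 -0.02] op 0.0177
shift units [ 0.0094 -0.0066 -0.0804] turn units [-0.00026 -0.00037 -0.00023] deg [-0.09 -0.13 -0.08]
```

Request:
send_rows([
  [1,[0.006,-0.007,-0.03],[0,0,0]],
  [1,[0,0,-0.03],[0,0,0]],
  [1,[0,0,-0.02],[0,0,0]],
  [1,[0,0,-0.008],[0,0,0]],
])

```text
clock: 15.5
tool_pos: [0.5202, -0.0986, 0.0513]
orientation: [-179.9, -0.1, 98.7]
force: [-0.4, -0.3, -2.7]
opening: 0.0177
```

```bash
python3 d.py .5205 -.0992 .055 98.5; python3 - <<'E'
from h import *
for n in('scene','top'):
    s=save(n,n+'6')
    x,y=(200,200) if n=='scene' else (290,90)
    cv2.imwrite(f'pics/{n}6c.png',cv2.resize(cv2.convertScaleAbs(s['color'][y:y+150,x:x+150],alpha=1.7),None,fx=4,fy=4,interpolation=2))
E
python3 bar.py 8.5 scene6 top6
```

```text
t 15.5 pos [ 0.5202 -0.0986  0.0513] F [-0.4 -0.3 -2.7] M [-0.01  0.1  -0.06] op 0.0177
shift units [ 0.0013 -0.0024  0.0147] turn units [-0.00025 -0.00032 -0.00051] deg [-0.09 -0.11 -0.18]
scene6 15 65 top z rel (p50 of Z, p90) [-43.7  14.9] y p10/p50/p90 [-13.3   3.7  11.6]
scene6 25 100 top z rel (p50 of Z, p90) [-44.2  15. ] y p10/p50/p90 [-11.9   5.5  12.4]
scene6 35 97 top z rel (p50 of Z, p90) [-44.3  14.8] y p10/p50/p90 [-11.9   4.   13.7]
scene6 45 99 top z rel (p50 of Z, p90) [-43.2  14.1] y p10/p50/p90 [-11.3   5.9  12.4]
scene6 55 108 top z rel (p50 of Z, p90) [-44.1  14.3] y p10/p50/p90 [-11.4   4.1  12.9]
scene6 65 97 top z rel (p50 of Z, p90) [-44.4  14.4] y p10/p50/p90 [-11.9   2.4  12.1]
scene6 75 113 top z rel (p50 of Z, p90) [-44.6  15. ] y p10/p50/p90 [-13.8   5.   12.8]
scene6 85 97 top z rel (p50 of Z, p90) [-44.6  14.2] y p10/p50/p90 [-13.2   3.8  12.4]
scene6 95 125 top z rel (p50 of Z, p90) [-2.6 14.4] y p10/p50/p90 [-11.5   2.9  12.4]
scene6 105 54 top z rel (p50 of Z, p90) [-46.3 -44.5] y p10/p50/p90 [-14.4   1.6  16.5]
scene6 115 59 top z rel (p50 of Z, p90) [-47.1 -44.6] y p10/p50/p90 [-10.8   2.5  16.7]
xmax 124.9 121.9Traceback (most recent call last):
  File "bar.py", line 16, in <module>
    for n in sys.argv[2:]: fit(n,float(sys.argv[1]),o["tool_pos"])
                           ~~~^^^^^^^^^^^^^^^^^^^^^^^^^^^^^^^^^^^^
  File "bar.py", line 13, in fit
    print("xmax",(X[m].max()*1000).round(1), np.percentile(X[m]*1000,98).round(1))
                  ~~~~~~~~^^
    return umr_maximum(a, axis, None, out, keepdims, initial, where)
ValueError: zero-size array to reduction operation maximum which has no identity
```

View pics/scene6c.png

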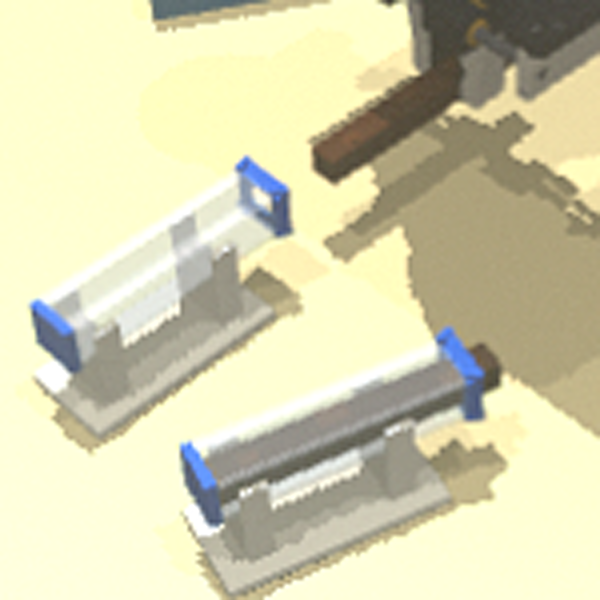

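View pics/top6c.png

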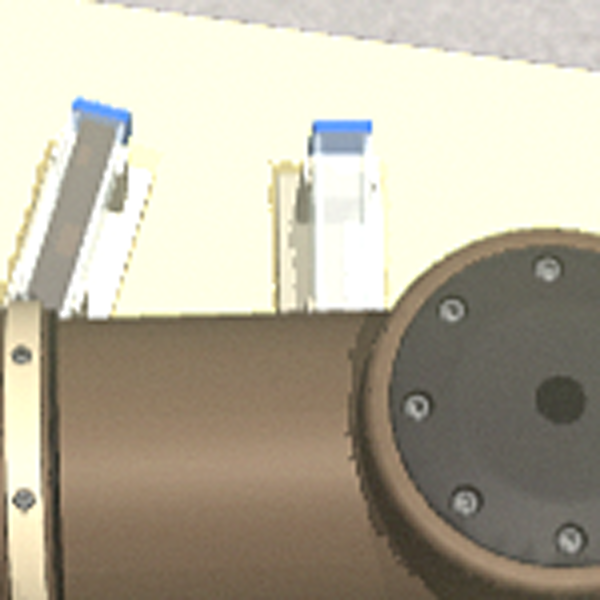

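The scene view shows the bar, with its lead end at crop (325,165), in front of the mouth at (265,195). The top view is hidden. I'll measure the bar against the sleeve in this one camera.

```bash
python3 - <<'E'
from h import *
s=load("scene6");P=cloud(s);ok=s["z_map"]>0
tcp=np.array([.5202,-.0986]);a=np.radians(8.5);u=np.array([np.cos(a),np.sin(a)]);w=np.array([-u[1],u[0]])
d=P[...,:2]-tcp;X=d@u*1000;Y=d@w*1000;Z=P[...,2]*1000
hsv=cv2.cvtColor(s["color"],cv2.COLOR_BGR2HSV)
blue=cv2.inRange(hsv,(105,130,60),(130,255,255))>0
def sl(m,lo,hi,st):
    for x in range(lo,hi,st):
        k=m&(X>=x)&(X<x+st)
        if k.sum()>6: print(x,k.sum(),"z50",np.median(Z[k]).round(1),"y 3/50/97",np.percentile(Y[k],[3,50,97]).round(1), "mid",(np.percentile(Y[k],[3,97]).mean()).round(1))
print("bar top");sl(ok&(Z>60)&(Z<73)&(abs(Y)<25),15,112,12)
k=ok&(Z>50)&(Z<73)&(abs(Y)<25)&(X>15)&(X<115);print("bar lead x",np.percentile(X[k],[97,99.5]))
kb=ok&(Z>62)&(Z<73)&(abs(Y)<14)&(X>20)&(X<98)
# fit plane top z vs X and y vs X
print("slopes deg: z",np.degrees(np.polyfit(X[kb],Z[kb],1)[0]),"y",np.degrees(np.polyfit(X[kb],Y[kb],1)[0]))
print("sleeve top");sl(ok&(Z>71)&(Z<82)&(abs(Y)<25),125,290,12)
print("blue mouth");
k=ok&blue&(X>120)&(X<160)&(abs(Y)<30);print(k.sum(),"X",np.percentile(X[k],[1,50,99]).round(1),"Y",np.percentile(Y[k],[1,50,99]).round(1),"Z",np.percentile(Z[k],[1,50,99]).round(1))
k2=k&(Z>75);print("ring top Y",np.percentile(Y[k2],[2,50,98]).round(1),"X",np.percentile(X[k2],[2,50,98]).round(1),"Z",np.median(Z[k2]))
k=ok&blue&(X>250)&(X<290)&(abs(Y)<30)&(Z>72);print("plug top Y",np.percentile(Y[k],[2,50,98]).round(1),"X",np.percentile(X[k],[2,50,98]).round(1),"Z",np.median(Z[k]))
E
```

```text
bar top
15 32 z50 65.5 y 3/50/97 [-5.7  3.4 11.5] mid 2.9
27 39 z50 66.1 y 3/50/97 [-5.3  5.3 11. ] mid 2.8
39 39 z50 65.7 y 3/50/97 [-6.6  3.3 10.9] mid 2.1
51 36 z50 65.3 y 3/50/97 [-7.2  3.8 11.1] mid 2.0
63 41 z50 64.9 y 3/50/97 [-7.2  4.1 11.9] mid 2.3
75 40 z50 65.7 y 3/50/97 [-6.5  5.3 12.1] mid 2.8
87 38 z50 65.4 y 3/50/97 [-5.   3.9 12.2] mid 3.6
99 21 z50 64.2 y 3/50/97 [-5.6  1.7 11.3] mid 2.8
bar lead x [101.66197606 103.11954834]
slopes deg: z -0.25213389246773776 y 0.7450520760438999
sleeve top
137 77 z50 75.5 y 3/50/97 [-16.5   3.8  17.9] mid 0.7
149 62 z50 75.3 y 3/50/97 [-13.3   0.6  15.6] mid 1.2
161 69 z50 74.7 y 3/50/97 [-13.5   1.5  15.6] mid 1.0
173 63 z50 74.3 y 3/50/97 [-14.8   1.5  15. ] mid 0.1
185 69 z50 74.3 y 3/50/97 [-13.6   1.8  15.5] mid 1.0
197 72 z50 74.3 y 3/50/97 [-13.2   1.4  14.8] mid 0.8
209 67 z50 74.4 y 3/50/97 [-14.4   0.1  15. ] mid 0.3
221 69 z50 74.3 y 3/50/97 [-14.3   0.6  13.6] mid -0.3
233 70 z50 74.7 y 3/50/97 [-13.9   1.5  15.5] mid 0.8
245 73 z50 74.8 y 3/50/97 [-14.7   0.1  15.3] mid 0.3
257 72 z50 74.8 y 3/50/97 [-14.3   2.5  14.2] mid -0.0
269 71 z50 75.6 y 3/50/97 [-12.6   1.6  14.4] mid 0.9
blue mouth
39 X [137.5 142.1 145.3] Y [-16.6  -1.6  14.5] Z [73.  76.1 79. ]
ring top Y [-15.7   0.6  13.9] X [137.9 142.1 145.2] Z 76.34832882238463
plug top Y [-12.   -1.2  14.1] X [274.7 277.1 279.3] Z 75.75567628372349
```

Request:
send_rows([
  [1,[0,-0.007,0.012],[0,0,-0.0008]],
  [1,[0,0,0.003],[0,0,0]],
])

```text
clock: 15.8
tool_pos: [0.5206, -0.1005, 0.0561]
orientation: [-179.9, -0.1, 98.4]
force: [0.1, -0.2, -2.5]
opening: 0.0174
```

```bash
python3 d.py .5204 -.1003 .0552 98.4
```

```text
t 15.8 pos [ 0.5206 -0.1005  0.0561] F [ 0.1 -0.2 -2.5] M [-0.02  0.04 -0.04] op 0.0174
shift units [-0.0007  0.0009 -0.0035] turn units [-2.5e-04 -2.0e-04  7.0e-05] deg [-0.09 -0.07  0.02]
```

Request:
send_rows([
  [1,[0.04,0.006,-0.004],[0,0,0]],
  [1,[0.04,0.006,-0.001],[0,0,0]],
  [1,[0.04,0.006,-0.001],[0,0,0]],
])

```text
clock: 16.1
tool_pos: [0.5527, -0.0959, 0.0559]
orientation: [179.9, -0.1, 98.4]
force: [0.2, 0.2, -2.2]
opening: 0.0178
```

```bash
cat > ins.py <<'E'
import numpy as np
from plant import sensors
o=sensors.get_obs();a=np.radians(8.4);u=np.array([np.cos(a),np.sin(a)]);d=o["tool_pos"][:2]-[.5204,-.1003]
print("along %.1f mm, lateral %.2f mm, z err %.2f mm"%(d@u*1e3,(d@[-u[1],u[0]])*1e3,(o["tool_pos"][2]-.0552)*1e3),"F along/lat/z",np.round([o["force"][:2]@u,o["force"][:2]@[-u[1],u[0]],o["force"][2]],1),np.round(o["orientation"],2))
E
python3 ins.py;python3 d.py .5204 -.1003 .0552 98.4
```

```text
along 32.6 mm, lateral -0.39 mm, z err 0.71 mm F along/lat/z [ 0.2  0.1 -2.2] [ 1.7993e+02 -1.0000e-01  9.8360e+01]
t 16.1 pos [ 0.5527 -0.0959  0.0559] F [ 0.2  0.2 -2.2] M [-0.    0.03  0.02] op 0.0178
shift units [-0.1292 -0.0175 -0.0028] turn units [-0.00031  0.00016  0.00012] deg [-0.11  0.06  0.04]
```

Request:
send_rows([
  [1,[0.03,0.006,-0.004],[0,0,0]],
  [1,[0.03,0.005,-0.001],[0,0,0]],
])

```text
clock: 16.3
tool_pos: [0.5703, -0.0927, 0.0544]
orientation: [179.9, -0.1, 98.4]
force: [0.8, -0.2, -3.0]
opening: 0.0175
```

```bash
python3 ins.py; python3 - <<'E'
from h import *
s=save('scene','scene7')
cv2.imwrite('pics/scene7c.png',cv2.resize(cv2.convertScaleAbs(s['color'][200:320,200:340],alpha=1.7),None,fx=5,fy=5,interpolation=2))
E
```

```text
along 50.4 mm, lateral 0.19 mm, z err -0.78 mm F along/lat/z [ 0.7 -0.3 -3. ] [ 1.799e+02 -9.000e-02  9.837e+01]
```

View pics/scene7c.png

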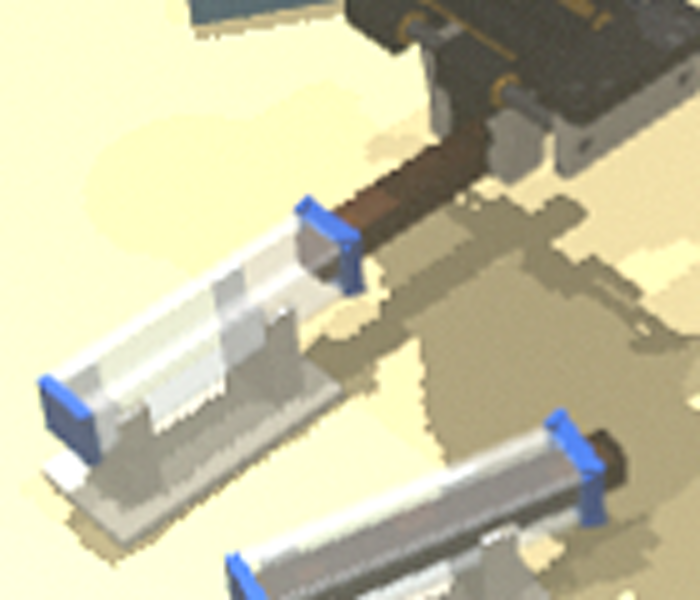

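The bar end shows through the clear wall at crop (325,250), past the flare and with no contact force. I'll continue in.

Request:
send_rows([
  [1,[0.04,0.006,0.003],[0,0,0]],
  [1,[0.04,0.006,0],[0,0,0]],
])

```text
clock: 16.55
tool_pos: [0.5922, -0.0894, 0.0549]
orientation: [179.9, -0.1, 98.4]
force: [0.3, 0.1, -3.0]
opening: 0.0178
```

```bash
python3 ins.py
```

```text
along 72.6 mm, lateral 0.27 mm, z err -0.32 mm F along/lat/z [ 0.3  0.1 -3. ] [ 1.7991e+02 -8.0000e-02  9.8390e+01]
```

Request:
send_rows([
  [1,[0.04,0.005,0],[0,0,0]],
  [1,[0.04,0.006,0],[0,0,0]],
  [1,[0.03,0.004,0],[0,0,0]],
])

```text
clock: 16.85
tool_pos: [0.6227, -0.0852, 0.0548]
orientation: [179.9, -0.1, 98.4]
force: [-0.1, -0.7, -3.3]
opening: 0.0176
```

```bash
python3 ins.py
```

```text
along 103.4 mm, lateral -0.03 mm, z err -0.43 mm F along/lat/z [-0.2 -0.7 -3.3] [ 1.7991e+02 -7.0000e-02  9.8410e+01]
```

Request:
send_rows([
  [1,[0.03,0.0045,0.001],[0,0,0]],
  [1,[0.02,0.003,0],[0,0,0]],
  [1,[0,0,0],[0,0,0]],
])

```text
clock: 17.15
tool_pos: [0.6373, -0.083, 0.0546]
orientation: [179.9, -0.1, 98.4]
force: [-0.2, -0.1, -3.0]
opening: 0.0176
```

```bash
python3 ins.py; python3 - <<'E'
from h import *
s=save('scene','scene8')
cv2.imwrite('pics/scene8c.png',cv2.resize(cv2.convertScaleAbs(s['color'][200:320,200:340],alpha=1.7),None,fx=5,fy=5,interpolation=2))
E
```

```text
along 118.2 mm, lateral 0.00 mm, z err -0.59 mm F along/lat/z [-0.2 -0.1 -3. ] [ 1.7992e+02 -7.0000e-02  9.8410e+01]
```

View pics/scene8c.png

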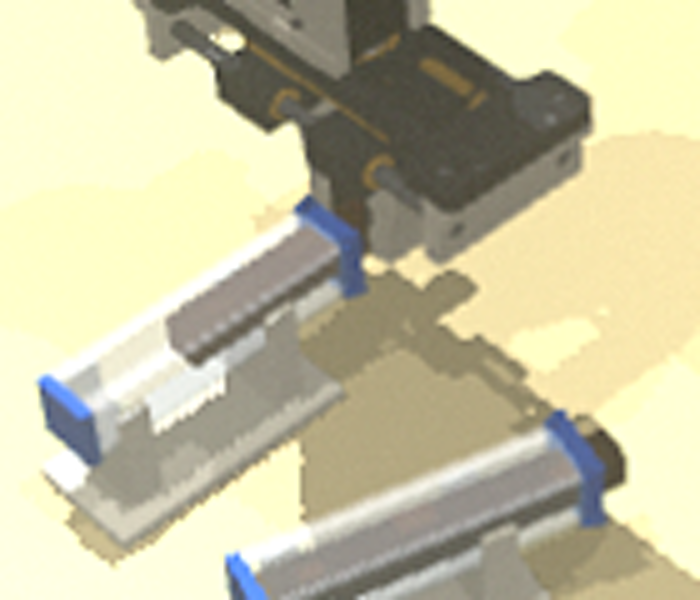

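Inserted about 82 mm. I'll open, back off past the rear end, close and push.

Request:
send_rows([
  [0.6,[0,0,0],[0,0,0]],
  [0.6,[0,0,0],[0,0,0]],
  [0.6,[0,0,-0.001],[0,0,0]],
  [0.6,[0,0,-0.001],[0,0,0]],
])

```text
clock: 17.6
tool_pos: [0.6371, -0.0832, 0.0557]
orientation: [179.8, -0.1, 98.4]
force: [0.1, 0.7, 0.1]
opening: 0.0345
```

```bash
python3 ins.py;python3 d.py .5204 -.1003 .0552 98.4
```

```text
along 118.0 mm, lateral -0.18 mm, z err 0.51 mm F along/lat/z [0.2 0.7 0.1] [ 1.7979e+02 -5.0000e-02  9.8420e+01]
t 17.6 pos [ 0.6371 -0.0832  0.0557] F [0.1 0.7 0.1] M [-0.01 -0.07  0.  ] op 0.0345
shift units [-0.4669 -0.0682 -0.002 ] turn units [-2.3e-04  5.6e-04 -6.0e-05] deg [-0.08  0.2  -0.02]
```

Request:
send_rows([
  [0.6,[-0.044,-0.006,-0.002],[0,0,0]],
  [0.6,[-0.044,-0.006,-0.002],[0,0,0]],
  [0.6,[-0.044,-0.006,-0.001],[0,0,0]],
  [0.6,[-0.044,-0.006,-0.001],[0,0,0]],
  [0.6,[-0.044,-0.006,-0.001],[0,0,0]],
  [0.6,[-0.044,-0.006,-0.001],[0,0,0]],
  [0.6,[-0.044,-0.006,-0.001],[0,0,0]],
  [0.6,[0,0,0],[0,0,0]],
])

```text
clock: 18.4
tool_pos: [0.5515, -0.095, 0.0538]
orientation: [179.8, -0.1, 98.4]
force: [0.1, 0.1, -0.0]
opening: 0.035
```

```bash
python3 ins.py; python3 - <<'E'
from h import *
s=save('scene','scene9')
cv2.imwrite('pics/scene9c.png',cv2.resize(cv2.convertScaleAbs(s['color'][200:320,200:340],alpha=1.7),None,fx=5,fy=5,interpolation=2))
E
```

```text
along 31.5 mm, lateral 0.69 mm, z err -1.35 mm F along/lat/z [ 0.1  0.1 -0. ] [ 1.7978e+02 -7.0000e-02  9.8390e+01]
```

View pics/scene9c.png

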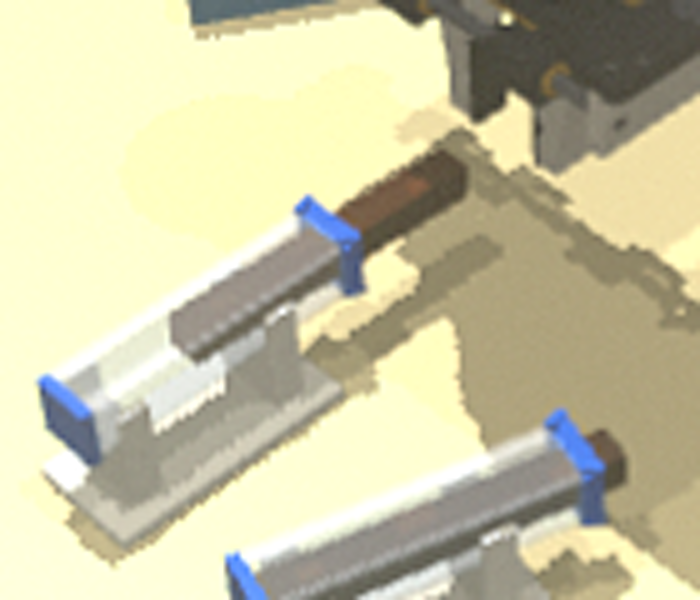

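The bar rests level in the sleeve and its rear end, at crop (455,175), is clear of the fingers. Closing.

Request:
send_rows([
  [1,[0,-0.003,0],[0,0,0]],
  [1,[0,0,-0.001],[0,0,0]],
  [1,[0,0,-0.001],[0,0,0]],
  [1,[0,0,-0.001],[0,0,0]],
  [1,[0,0,-0.001],[0,0,0]],
  [1,[0,0,-0.001],[0,0,0]],
])

```text
clock: 19.05
tool_pos: [0.5546, -0.0955, 0.0526]
orientation: [179.7, -0.0, 98.4]
force: [0.2, -0.5, -0.2]
opening: 0.0006
```

```bash
python3 ins.py;python3 d.py .5204 -.1003 .0552 98.4
```

```text
along 34.5 mm, lateral -0.21 mm, z err -2.60 mm F along/lat/z [ 0.1 -0.5 -0.2] [ 1.7967e+02 -3.0000e-02  9.8450e+01]
t 19.05 pos [ 0.5546 -0.0955  0.0526] F [ 0.2 -0.5 -0.2] M [ 0.04  0.02 -0.03] op 0.0006
shift units [-0.1368 -0.0194  0.0104] turn units [-0.00022  0.00089 -0.00013] deg [-0.08  0.32 -0.05]
```

Request:
send_rows([
  [1,[0.04,0.006,0],[0,0,0]],
  [1,[0.04,0.006,0],[0,0,0]],
  [1,[0.03,0.0045,0],[0,0,0]],
  [1,[0.03,0.0045,0],[0,0,0]],
])

```text
clock: 19.45
tool_pos: [0.581, -0.092, 0.0511]
orientation: [-179.1, -0.1, 98.3]
force: [-35.4, -2.4, 31.5]
opening: 0.0005
```

```bash
python3 ins.py;python3 d.py .5204 -.1003 .0552 98.4
```

```text
along 61.2 mm, lateral -0.60 mm, z err -4.07 mm F along/lat/z [-35.4   2.8  31.5] [-1.7907e+02 -6.0000e-02  9.8330e+01]
t 19.45 pos [ 0.581  -0.092   0.0511] F [-35.4  -2.4  31.5] M [-0.47 12.73  0.04] op 0.0005
shift units [-0.2424 -0.0334  0.0163] turn units [ 0.00022 -0.00258  0.00018] deg [ 0.08 -0.93  0.07]
```

The bar resists with 35 N and the tool is being lifted. I'll back off and look.

Request:
send_rows([
  [1,[-0.01,-0.0015,0],[0,0,0]],
  [1,[-0.04,-0.006,0],[0,0,0]],
  [1,[-0.06,-0.008,0],[0,0,0]],
  [1,[-0.06,-0.008,0],[0,0,0]],
  [1,[-0.03,-0.004,0],[0,0,0]],
])

```text
clock: 19.95
tool_pos: [0.5308, -0.099, 0.0501]
orientation: [-179.0, -0.0, 98.3]
force: [-0.1, -0.6, 0.5]
opening: 0.0006
```

```bash
python3 ins.py;python3 d.py .5204 -.1003 .0552 98.4; python3 - <<'E'
from h import *
s=save('scene','scene10')
cv2.imwrite('pics/scene10c.png',cv2.resize(cv2.convertScaleAbs(s['color'][200:320,200:340],alpha=1.7),None,fx=5,fy=5,interpolation=2))
P=cloud(s);ok=s["z_map"]>0
a=np.radians(8.4);u=np.array([np.cos(a),np.sin(a)]);d=P[...,:2]-[.5204,-.1003];X=d@u*1e3;Y=d@[-u[1],u[0]]*1e3;Z=P[...,2]*1e3
for lo in range(55,140,10):
    k=ok&(X>=lo)&(X<lo+10)&(abs(Y)<18)&(Z>45)&(Z<90)
    if k.sum()>5:print(lo,k.sum(),"Z",np.percentile(Z[k],[10,50,90]).round(1),"Y",np.percentile(Y[k],[5,95]).round(1))
k=ok&(X>40)&(X<130)&(abs(Y)<14)&(Z>50)&(Z<80);print("rear x",np.percentile(X[k],[.5,2,5]).round(1))
E
```

```text
along 10.5 mm, lateral -0.21 mm, z err -5.14 mm F along/lat/z [-0.1 -0.6  0.5] [-1.7902e+02 -5.0000e-02  9.8330e+01]
t 19.95 pos [ 0.5308 -0.099   0.0501] F [-0.1 -0.6  0.5] M [-0.04 -0.05  0.05] op 0.0006
shift units [-0.0417 -0.0053  0.0206] turn units [ 0.00027 -0.00272  0.00018] deg [ 0.1  -0.98  0.07]
65 11 Z [58.  66.4 68.2] Y [-3.5  9.6]
75 39 Z [56.1 65.8 69. ] Y [-4.7 10.8]
85 50 Z [55.8 66.8 69.2] Y [-4.6 10.9]
95 49 Z [56.5 66.6 69. ] Y [-5.7 11.1]
105 51 Z [54.3 66.3 68.8] Y [-5.5 11. ]
115 48 Z [54.4 66.6 69.7] Y [-5.1 11.2]
125 27 Z [58.3 67.1 69.6] Y [-5.1 11.3]
135 73 Z [55.6 74.5 77.7] Y [-11.4  17.6]
rear x [73.6 74.5 76. ]
```

View pics/scene10c.png

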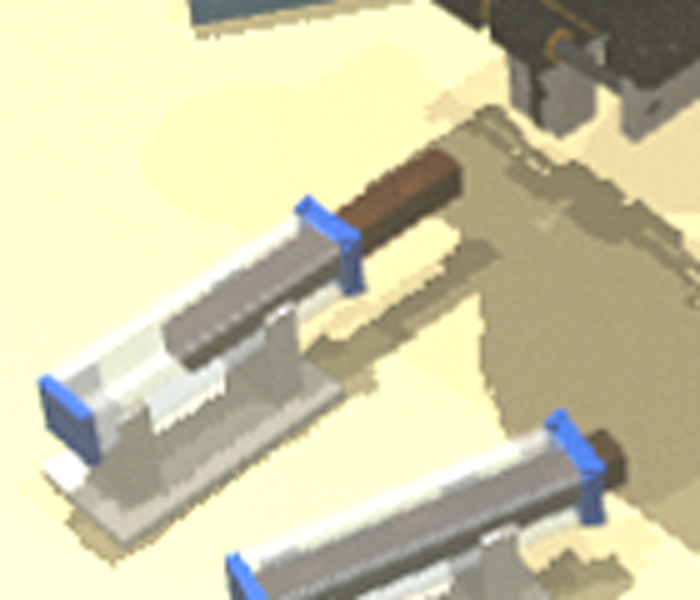

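The bar only moved about 3 mm and still lies level. The end push dragged its tail down and wedged it. Gripped travel was free, so I'll regrip the last ~10 mm of the tail and carry it home that way.

Request:
send_rows([
  [0.6,[0,0,0.008],[0,-0.0013,0]],
  [0.6,[0,0,0.008],[0,-0.0013,0]],
  [0.6,[0,0,0],[0,0,0]],
  [0.6,[0,0,0],[0,0,0]],
])

```text
clock: 20.4
tool_pos: [0.5325, -0.0987, 0.0553]
orientation: [179.8, 0.1, 98.4]
force: [-0.0, 0.0, 0.8]
opening: 0.027
```

```bash
python3 ins.py;python3 d.py .5204 -.1003 .0535 98.4
```

```text
along 12.2 mm, lateral -0.15 mm, z err 0.06 mm F along/lat/z [-0.   0.   0.8] [1.7981e+02 1.1000e-01 9.8370e+01]
t 20.4 pos [ 0.5325 -0.0987  0.0553] F [-0.   0.   0.8] M [-0.01 -0.    0.01] op 0.027
shift units [-0.0483 -0.0065 -0.0071] turn units [2.3e-04 5.8e-04 9.0e-05] deg [0.08 0.21 0.03]
```

Request:
send_rows([
  [0.55,[0,0,-0.005],[0,0.0005,0]],
  [0.55,[0,0,-0.002],[0,0,0]],
  [0.55,[0.04,0.006,-0.002],[0,0,0]],
  [0.55,[0.04,0.006,-0.001],[0,0,0]],
  [0.55,[0.04,0.006,-0.001],[0,0,0]],
  [0.55,[0.04,0.006,-0.001],[0,0,0]],
  [0.55,[0.04,0.006,-0.001],[0,0,0]],
])

```text
clock: 21.1
tool_pos: [0.5872, -0.0905, 0.0514]
orientation: [-180.0, 0.1, 98.4]
force: [1.1, -0.2, 1.0]
opening: 0.0393
```

```bash
python3 ins.py
```

```text
along 67.6 mm, lateral -0.07 mm, z err -3.82 mm F along/lat/z [ 1.  -0.4  1. ] [-1.800e+02  9.000e-02  9.838e+01]
```

Request:
send_rows([
  [0.55,[0.03,0.0045,0.005],[0,0,0]],
  [0.55,[0.002,0,0.003],[0,0,0]],
])

```text
clock: 21.3
tool_pos: [0.5976, -0.089, 0.053]
orientation: [-180.0, 0.1, 98.4]
force: [0.3, -0.3, 0.3]
opening: 0.0395
```

```bash
python3 ins.py; python3 - <<'E'
from h import *
s=save('scene','scene11')
cv2.imwrite('pics/scene11c.png',cv2.resize(cv2.convertScaleAbs(s['color'][200:320,200:340],alpha=1.7),None,fx=5,fy=5,interpolation=2))
E
```

```text
along 78.0 mm, lateral -0.12 mm, z err -2.24 mm F along/lat/z [ 0.2 -0.3  0.3] [-1.7999e+02  1.1000e-01  9.8400e+01]
```

View pics/scene11c.png

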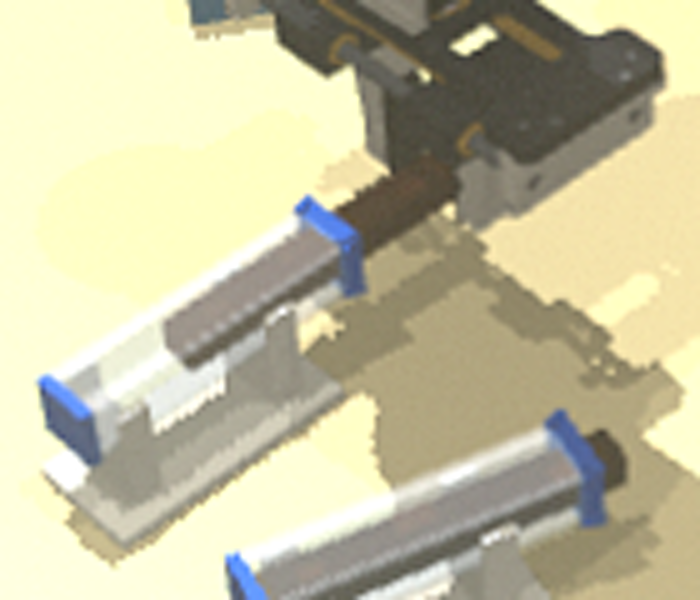

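Request:
send_rows([
  [0.55,[-0.026,-0.004,0],[0,0,0]],
  [1,[0,0,0.001],[0,0,0]],
  [1,[0,0,0],[0,0,0]],
  [1,[0,0,0],[0,0,0]],
  [1,[0,0,0],[0,0,0]],
  [1,[0,0,0],[0,0,0]],
  [1,[0,0,0],[0,0,0]],
])

```text
clock: 22.05
tool_pos: [0.5885, -0.0904, 0.0538]
orientation: [-180.0, 0.1, 98.4]
force: [-0.2, 0.8, -0.6]
opening: 0.0175
```

```bash
python3 ins.py;python3 d.py .5204 -.1003 .0535 98.4
```

```text
along 68.8 mm, lateral -0.14 mm, z err -1.43 mm F along/lat/z [-0.1  0.9 -0.6] [-1.7998e+02  8.0000e-02  9.8360e+01]
t 22.05 pos [ 0.5885 -0.0904  0.0538] F [-0.2  0.8 -0.6] M [0.02 0.   0.06] op 0.0175
shift units [-0.2724 -0.0397 -0.0011] turn units [ 2.3e-04 -3.0e-05  1.0e-04] deg [ 0.08 -0.01  0.04]
```

Request:
send_rows([
  [1,[0.02,0.003,0.002],[0,0,0]],
  [1,[0.03,0.0045,0],[0,0,0]],
  [1,[0.03,0.0045,0],[0,0,0]],
])

```text
clock: 22.35
tool_pos: [0.6074, -0.0876, 0.0538]
orientation: [-179.8, 0.1, 98.3]
force: [-2.8, -0.3, 0.9]
opening: 0.0171
```

```bash
python3 ins.py;python3 d.py .5204 -.1003 .0535 98.4
```

```text
along 87.9 mm, lateral -0.11 mm, z err -1.44 mm F along/lat/z [-2.8  0.1  0.9] [-1.7976e+02  6.0000e-02  9.8330e+01]
t 22.35 pos [ 0.6074 -0.0876  0.0538] F [-2.8 -0.3  0.9] M [-0.17  0.98 -0.03] op 0.0171
shift units [-0.348 -0.051 -0.001] turn units [ 0.00027 -0.00064  0.0002 ] deg [ 0.1  -0.23  0.07]
```

Moving with only about 3 N of resistance. I'll continue.

Request:
send_rows([
  [1,[0.03,0.0045,0],[0,0,0]],
  [1,[0.03,0.0045,0],[0,0,0]],
  [1,[0.03,0.0045,0],[0,0,0]],
])

```text
clock: 22.65
tool_pos: [0.6308, -0.0844, 0.0538]
orientation: [-179.6, 0.1, 98.3]
force: [-5.9, -0.2, 5.7]
opening: 0.0174
```

```bash
python3 ins.py; python3 - <<'E'
from h import *
s=save('scene','scene12')
cv2.imwrite('pics/scene12c.png',cv2.resize(cv2.convertScaleAbs(s['color'][200:320,200:340],alpha=1.7),None,fx=5,fy=5,interpolation=2))
E
```

```text
along 111.6 mm, lateral -0.39 mm, z err -1.43 mm F along/lat/z [-5.9  0.7  5.7] [-1.7957e+02  8.0000e-02  9.8330e+01]
```

View pics/scene12c.png

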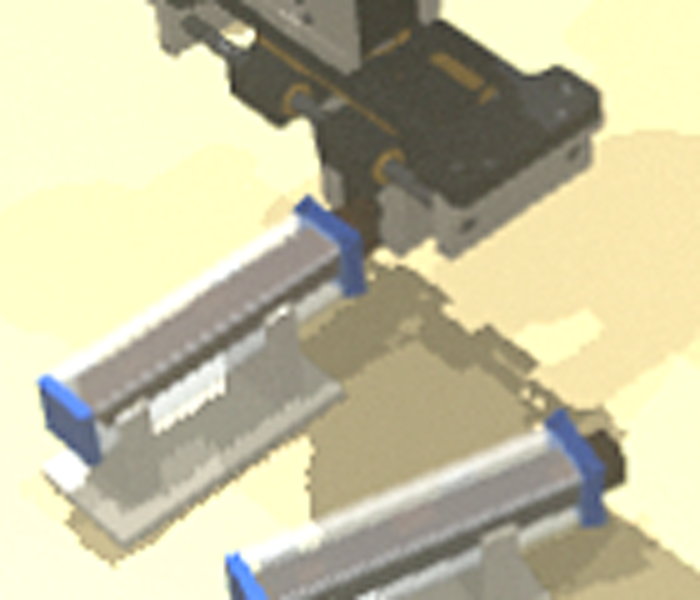

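Request:
send_rows([
  [1,[0.02,0.004,0.003],[0,0,0]],
  [1,[0.012,0.002,0],[0,0,0]],
])

```text
clock: 22.9
tool_pos: [0.6393, -0.0828, 0.0538]
orientation: [-179.4, 0.1, 98.3]
force: [-16.5, 0.5, 14.7]
opening: 0.0171
```

```bash
python3 ins.py
```

```text
along 120.2 mm, lateral -0.09 mm, z err -1.36 mm F along/lat/z [-16.2   2.9  14.7] [-1.7937e+02  9.0000e-02  9.8330e+01]
```

Request:
send_rows([
  [1,[0,0,0.006],[0,0,0]],
  [1,[0.008,0.001,0.002],[0,0,0]],
])

```text
clock: 23.1
tool_pos: [0.6392, -0.0828, 0.0543]
orientation: [-179.0, 0.1, 98.3]
force: [-10.0, -1.4, -0.8]
opening: 0.0176
```

```bash
python3 ins.py; python3 - <<'E'
from h import *
s=save('scene','scene13')
cv2.imwrite('pics/scene13c.png',cv2.resize(cv2.convertScaleAbs(s['color'][200:320,200:340],alpha=1.7),None,fx=5,fy=5,interpolation=2))
E
```

```text
along 120.1 mm, lateral -0.02 mm, z err -0.94 mm F along/lat/z [-10.1   0.1  -0.8] [-1.7903e+02  5.0000e-02  9.8280e+01]
```

View pics/scene13c.png

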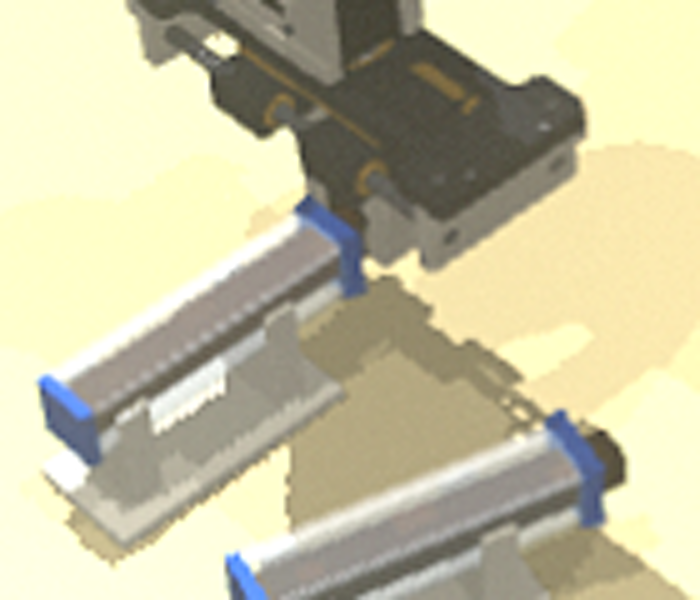

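It looks home: the bar meets the plug at crop (70,390), just as the stored bar does. One more press to confirm, then release.

Request:
send_rows([
  [1,[0.012,0.002,0.001],[0,0,0]],
])

```text
clock: 23.25
tool_pos: [0.6392, -0.0828, 0.0539]
orientation: [-178.6, 0.0, 98.2]
force: [-16.5, -0.9, 17.5]
opening: 0.0174
```

```bash
python3 ins.py
```

```text
along 120.1 mm, lateral -0.04 mm, z err -1.27 mm F along/lat/z [-16.4   1.6  17.5] [-1.7863e+02  4.0000e-02  9.8240e+01]
```

Request:
send_rows([
  [1,[-0.002,0,0],[0,0,0]],
  [0.6,[0,0,0],[0,0,0]],
  [0.6,[0,0,0],[0,0,0]],
  [0.6,[0,0,0],[0,0,0]],
  [0.6,[-0.006,-0.001,0],[0,0,0]],
])

```text
clock: 23.75
tool_pos: [0.6414, -0.0823, 0.0547]
orientation: [-179.0, 0.1, 98.3]
force: [0.4, 0.0, 0.2]
opening: 0.0344
```

```bash
python3 ins.py
```

```text
along 122.4 mm, lateral 0.14 mm, z err -0.47 mm F along/lat/z [ 0.4 -0.   0.2] [-1.7899e+02  7.0000e-02  9.8300e+01]
```

Now I'll back straight out, lift, move aside and check from both cameras.

Request:
send_rows([
  [0.6,[-0.04,-0.006,0],[0,0,0]],
  [0.6,[-0.06,-0.009,0],[0,0,0]],
  [0.6,[-0.06,-0.009,0],[0,0,0]],
  [0.6,[-0.06,-0.009,0],[0,0,0]],
  [0.6,[-0.06,-0.009,0],[0,0,0]],
  [0.6,[0,0,0.12],[0,0,0]],
  [0.6,[0,0,0.15],[0,0,0]],
  [0.6,[0,0,0.15],[0,0,0]],
  [0.6,[0,0,0.15],[0,0,0]],
  [0.6,[0,0,0.1],[0,0,0]],
])

```text
clock: 24.75
tool_pos: [0.5579, -0.0944, 0.2232]
orientation: [-178.5, -0.0, 98.2]
force: [1.1, 0.9, 0.4]
opening: 0.0347
```

Request:
send_rows([
  [0.5,[-0.05,-0.15,0],[0,0,0]],
  [0.5,[-0.05,-0.18,0],[0,0,0]],
  [0.5,[-0.05,-0.18,0],[0,0,0]],
  [0.5,[-0.05,-0.18,0],[0,0,0]],
  [0.5,[-0.05,-0.18,0],[0,0,0]],
  [0.5,[-0.05,-0.18,0],[0,0,0]],
  [0.5,[-0.05,-0.18,0],[0,0,0]],
  [0.5,[-0.05,-0.18,0],[0,0,0]],
  [0.5,[-0.05,-0.18,0],[0,0,0]],
  [0.5,[-0.05,-0.18,0],[0,0,0]],
  [0.5,[-0.05,-0.18,0],[0,0,0]],
  [0.5,[0,0,0],[0,0,0]],
])

```text
clock: 25.95
tool_pos: [0.4079, -0.5958, 0.2293]
orientation: [-179.4, 0.1, 98.6]
force: [-0.0, 0.0, -1.0]
opening: 0.0436
```

```bash
python3 st.py; python3 - <<'E'
from h import *
for n in("scene","top"):
    b=load(n+"0");s=save(n,n+"14")
    print(n,"depth change")
    Pb,P=cloud(b),cloud(s)
    ims=cv2.convertScaleAbs(s['color'],alpha=1.7)
    x,y=(180,120) if n=='scene' else (260,90)
    cv2.imwrite(f'pics/{n}14c.png',cv2.resize(ims[y:y+230,x:x+300],None,fx=2.6,fy=2.6,interpolation=2))
    X,Y,Z=[P[...,i] for i in range(3)];ok=s["z_map"]>0
    hsv=cv2.cvtColor(s["color"],cv2.COLOR_BGR2HSV);blue=cv2.inRange(hsv,(105,130,60),(130,255,255))>0
    for nm,c,yaw in(("empty",(.6552,-.0785),8.4),("full",(.6455,.081),-7.8)):
        a=np.radians(yaw);u=np.array([np.cos(a),np.sin(a)]);d=P[...,:2]-c;A=d@u*1e3;L=d@[-u[1],u[0]]*1e3
        k=ok&~blue&(A>-60)&(A<-1)&(abs(L)<14)&(Z>.05)&(Z<.075)
        kb=ok&blue&(A>-10)&(A<15)&(Z>.074)&(abs(L)<20)
        print(nm,"stub n",k.sum(),"along min",np.percentile(A[k],[1,5,50]).round(1) if k.any() else None,"lat",np.percentile(L[k],[5,95]).round(1) if k.any() else None,"topz",np.percentile(Z[k],90).round(4) if k.any() else None,"ring A",np.percentile(A[kb],[3,50]).round(1),"L",np.percentile(L[kb],[3,97]).round(1))
    m=ok&(Z>.058)&(Z<.075)&(X>.4)&(X<.62)&(Y<-.25)&(Y>-.43);print("hub top",m.sum(),P[m].mean(0).round(4))
E
```

```text
25.95 [ 0.4079 -0.5958  0.2293] [-1.7937e+02  1.0000e-01  9.8590e+01] [-0.  0. -1.] [ 0.02 -0.03 -0.05] 0.0436 [-39.9  25.    7.6   0.6 -73.  -41.7]
scene depth change
empty stub n 31 along min [-12.8 -12.2  -9.2] lat [-7.4  8.4] topz 0.0691 ring A [2.4 5. ] L [-16.2  15.8]
full stub n 63 along min [-12.7 -12.4  -8.3] lat [-5.2 10.7] topz 0.0687 ring A [2.  4.9] L [-15.   15.2]
hub top 137 [ 0.5315 -0.3374  0.0672]
top depth change
empty stub n 78 along min [-14.3 -14.1  -9.3] lat [-9.1  6.9] topz 0.0694 ring A [-0.1  2.8] L [-15.9  14.9]
full stub n 85 along min [-14.6 -14.3  -9.4] lat [-9.3  7.3] topz 0.0693 ring A [0.1 3.2] L [-15.7  14.9]
hub top 291 [ 0.5273 -0.3398  0.0678]
```

View pics/scene14c.png

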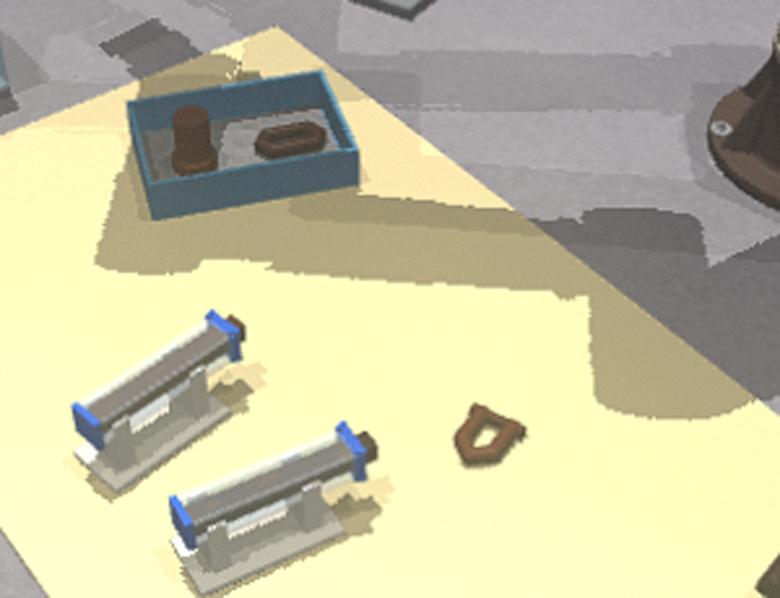

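View pics/top14.png

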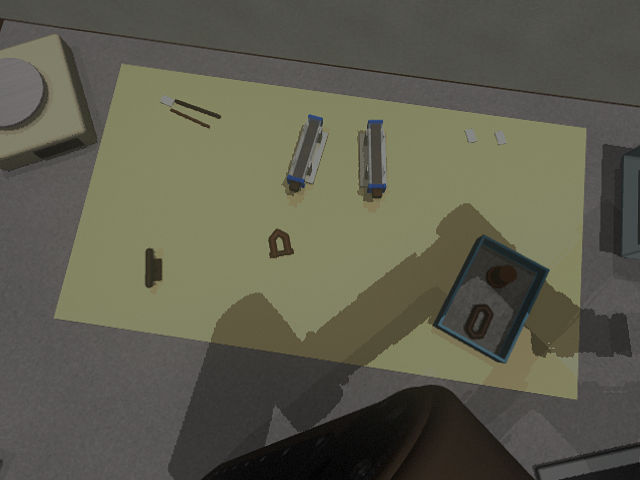

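Both stubs stick out the same ~14 mm and everything else lies where it was. Handing in.

```bash
python3 -c "
from plant import order
print(order.close_job())"
```

```text
the job is handed in; nothing more can be done
None
```

The hub stands upright in the free half of the tray and the loose bar is fully home in the empty sleeve. I handed the job in at about 26 s of the allowed 64 s; no verdict is reported.

**What I did:** I set the hub down with about 20 N of contact force, against the 60 N limit. I slid the bar in while gripping it. My first try at pushing it the rest of the way, with shut fingers on its end, wedged it at about 35 N after 3 mm. I backed off, gripped its tail instead and carried it home, where it stopped against the closed end at about 16 N.

**Last checks (both cameras, arm clear):**
- **Bar:** it sticks out 14.3 mm in the top view and 12.8 mm in the scene view. The stored bar reads the same within 0.3 mm in each view. The 1.5 mm difference between views matches the cameras' calibration error.
- **Hub:** it is upright, about 45 mm along the tray's x from the centre.
- **Other finds:** the link, cleat and shackle look unmoved by eye; I did not measure them again. The stored bar reads the same 14 mm stub.

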